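Load the drying stand with finished slats and start its fan timer

TASK

Lay the square toe batten on the drying stand's tray, into its two steel brackets, so that it holds the sensing pin down; then lean every slat from the slotted holder against the padded rail of the fan box, each foot on the tray behind the batten and a finger's breadth of air between neighbours. When they all stand, press the fan timer's keys one at a time: power (round), time (square) twice, then start (long bar). Leave the tools on the glass where they lie.

Things in the scene. Friction and masses are not known exactly. Their poses are not given: they have to be found in the camera images.
- stand: Drying stand, fixed. Origin: centre of its underside on the worktop; x points from its front (stops) to its back, y along it, z up. Polished, slippery steel tray 190 (x) by 270 (y) mm, top 10 mm above the worktop: a leaning slat's foot slides forward until something stops it. Room for four slats 62 mm apart (y = -93, -31, +31, +93 mm).
- stand_rail (a point): Middle of the upper front edge of the padded rail on the fan box, which stands at the stand's back: box and rail 260 mm long in y, front at stand x = +45, back at x = +93, top at z = 180 mm. With the batten at the stops, a slat with its foot behind the batten and resting on the rail leans about 24 degrees from upright, its centre at about stand x = +14, z = 127 mm.
- stops (a point): On the tray, midway between two U brackets (14 mm wide, at stand y = -62 and +62 mm) that cradle the batten: rear faces of their upright stops at stand x = -78 mm (tops at z = 29 mm), slightly outward-leaning rear lips 12 mm high starting at x = -39 mm. This point is in the plane of the stops. End tabs 14 mm high stand at stand y = -114 and +114 mm. The batten drops in from above with 2 to 3 mm of play each way across, 6 mm along.
- pin_seat (a point): Where the sensing pin comes out of the stand's tray, at tray height (stand frame x = -60, y = 0, z = 10 mm): the middle of the batten's underside belongs here. Axes as the stand's.
- pin (a joint): Sensing pin, 9 mm thick: 0 = up (5 mm proud of the tray), 0.005 = pressed down flush. Spring, 0.4 N at first, 0.9 N when flush; the batten's own weight holds it down.
- batten_c (a point): Toe batten: loose square bar of dark wood, 34 x 216 x 34 mm, about 0.22 kg, long along its y; this point is its centre. It lies on the worktop in front of the glass stacks.
- holder: Slotted plywood block 174 (x) by 56 (y) by 55 mm high, fixed; origin at the centre of its underside. Four slots 46 mm apart along its x, at x = -69, -23, +23, +69 mm, each 15 x 32 mm and 45 mm deep (floor at z = 10 mm). A slat stands on end in some of them; its foot must rise 45 mm to be clear.
- slat_1_c (a point): A slat: light wood, 12 (x, thickness) by 28 (y, width) by 250 mm (z, length), about 60 g, plain and alike at both ends; this point is its centre. At the start it stands upright in a slot of the holder with its thickness along the holder's x, so its centre is 135 mm and its top 260 mm above the worktop. Three or four slats are present.
- slat_2_c (a point): A slat: light wood, 12 (x, thickness) by 28 (y, width) by 250 mm (z, length), about 60 g, plain and alike at both ends; this point is its centre. At the start it stands upright in a slot of the holder with its thickness along the holder's x, so its centre is 135 mm and its top 260 mm above the worktop. Three or four slats are present.
- slat_3_c (a point): A slat: light wood, 12 (x, thickness) by 28 (y, width) by 250 mm (z, length), about 60 g, plain and alike at both ends; this point is its centre. At the start it stands upright in a slot of the holder with its thickness along the holder's x, so its centre is 135 mm and its top 260 mm above the worktop. Three or four slats are present.
- slat_4_c (a point): A slat: light wood, 12 (x, thickness) by 28 (y, width) by 250 mm (z, length), about 60 g, plain and alike at both ends; this point is its centre. At the start it stands upright in a slot of the holder with its thickness along the holder's x, so its centre is 135 mm and its top 260 mm above the worktop. Three or four slats are present.
- timer: Fan timer: flat grey box 66 (x) by 130 (y) mm, black face 32 mm above the worktop, fixed; origin at the centre of its underside. Three white keys in a row along y, 42 mm apart, stand 8 mm proud of the face.
- power_key_top (a point): Top centre of the power key: round, 22 mm, at the +y end of the row (on the robot's left), 40 mm above the worktop.
- time_key_top (a point): Top centre of the time key: square, 20 mm, in the middle of the row.
- start_key_top (a point): Top centre of the start key: a bar 34 (x) by 16 mm, at the -y end of the row (on the robot's right).
- power_key (a joint): Travel of the power key: 0 = up, 0.004 = fully down; it springs back. Counts as pressed beyond 0.0028. Takes 1.5 N to start, about 4 N fully down.
- time_key (a joint): Travel of the time key: 0 = up, 0.004 = fully down; it springs back. Counts as pressed beyond 0.0028. Takes 1.5 N to start, about 4 N fully down.
- start_key (a joint): Travel of the start key: 0 = up, 0.004 = fully down; it springs back. Counts as pressed beyond 0.0028. Takes 1.5 N to start, about 4 N fully down.
- glass_cutter: Glass cutter (14 x 127 x 14 mm) lying loose on a glass stack; leave it where it is.
- running_pliers: Blue-handled pliers (56 x 172 x 14 mm) lying loose on the other glass stack (about 30 mm high); leave them where they are.
Not all that is in view belongs to the job. Leave any orange or red look-alike of the part that bears slat_1_c alone.

How it is judged (in metres and radians):
On the way, in this order (a step that is already met when the one before it is completed fails the run):
1. the toe batten lies in its brackets, let go, and holds the sensing pin down (value of joint pin above 0.0035 m and x of batten_c in the frame of stand between -0.07 and -0.048 m and y of batten_c in the frame of stand between -0.03 and 0.03 m and z of batten_c in the frame of stand below 0.034 m and angle between the y axis of batten_c and the y axis of stand, either way round below 0.12 rad and contact force between the fingers and batten below 0.2 N), for 0.3 s.
2. every slat leans on the rail with its foot behind the batten, clear of the others and let go (angle between the z axis of slat_1_c and the z axis of stand, either way round between 0.25 and 0.62 rad and angle between the y axis of each of slat_1_c, slat_2_c, slat_3_c, slat_4_c and the y axis of stand, either way round below 0.2 rad and x of slat_1_c in the frame of stand between -0.01 and 0.035 m and y of slat_1_c in the frame of stand between -0.115 and 0.115 m and z of slat_1_c in the frame of stand between 0.108 and 0.142 m and contact force between the fingers and slat_1 below 0.2 N and angle between the z axis of slat_2_c and the z axis of stand, either way round between 0.25 and 0.62 rad and x of slat_2_c in the frame of stand between -0.01 and 0.035 m and y of slat_2_c in the frame of stand between -0.115 and 0.115 m and z of slat_2_c in the frame of stand between 0.108 and 0.142 m and contact force between the fingers and slat_2 below 0.2 N and angle between the z axis of slat_3_c and the z axis of stand, either way round between 0.25 and 0.62 rad and x of slat_3_c in the frame of stand between -0.01 and 0.035 m and y of slat_3_c in the frame of stand between -0.115 and 0.115 m and z of slat_3_c in the frame of stand between 0.108 and 0.142 m and contact force between the fingers and slat_3 below 0.2 N and angle between the z axis of slat_4_c and the z axis of stand, either way round between 0.25 and 0.62 rad and x of slat_4_c in the frame of stand between -0.01 and 0.035 m and y of slat_4_c in the frame of stand between -0.115 and 0.115 m and z of slat_4_c in the frame of stand between 0.108 and 0.142 m and contact force between the fingers and slat_4 below 0.2 N and horizontal distance between slat_1_c and slat_2_c above 0.033 m and horizontal distance between each of slat_1_c, slat_2_c and slat_3_c above 0.033 m and horizontal distance between each of slat_1_c, slat_2_c, slat_3_c and slat_4_c above 0.033 m), for 0.3 s.
3. the power key is pressed (value of joint power_key above 0.0028 m), for 0.05 s.
4. then the time key is pressed (value of joint time_key above 0.0028 m and value of joint power_key below 0.001 m), for 0.05 s.
5. the time key is let up (value of joint time_key below 0.001 m), for 0.05 s.
6. the time key is pressed a second time (value of joint time_key above 0.0028 m), for 0.05 s.
7. then the start key is pressed (value of joint start_key above 0.0028 m and value of joint time_key below 0.001 m), for 0.05 s.
At the end, for the whole second after the job is handed in: Batten in its brackets within 1 cm of the stops, 3 cm of the middle, 0.12 rad of parallel, pin down over 3.5 mm; each slat leaning 14 to 35 degrees on the rail, foot on the tray behind the batten, twisted under 0.2 rad, wholly on the stand, 5 mm clear of others; keys up (all of step 1 and all of step 2 and value of joint each of power_key, time_key, start_key below 0.001 m); the robot touches nothing.
It fails at once if two keys are pressed at once (value of joint each of power_key, time_key above 0.0028 m or value of joint each of power_key, start_key above 0.0028 m or value of joint each of time_key, start_key above 0.0028 m).
It fails at once if a key is pressed while the batten is away from its brackets (value of joint any of power_key, time_key, start_key above 0.0028 m and distance between batten_c and pin_seat above 0.07 m).
It fails at once if the glass cutter or the pliers on the glass are moved by more than 3 cm (distance of any of glass_cutter, running_pliers from where it was at the start of the episode above 0.03 m).
Of slat_1, slat_2, slat_3, slat_4 only 3 to 4 are there at a start; the rules pass over those that are not, and their reading is None.
At some moment in a run one of batten may be knocked a few centimetres aside while the robot is not near it.
It also fails if it takes over 200 s, if anything falls off the work surface, if the arm or the gripper's body presses on something with over 40 N, if the wrist force passes 120 N, or if a joint passes its speed limit or range.

ROBOT

A 7-joint arm with a two-finger parallel gripper is mounted at the origin on a cart in front of the work surface, level with it; the furniture and walls round the work are solid. World frame = base frame: x ahead of the robot, y to its left, z up, the work surface at z = 0. Lengths are in mm, angles in rad, forces in N, time in s.
With the tool pointing down it reaches from about 375 to 925 mm from the base axis. Payload 3.1 kg.
Tool frame: the origin (TCP) lies on the centre line of the jaws, within the pads' length; the fingertips stand 22 mm ahead of it and the grasp point (between the pads) lies 3 mm ahead of it; z points along the fingers, y is the line along which they close (so a half turn about z gives the same grasp; the last joint's range is limited). The gripper opens to 85 mm and grips with 20 to 120 N. Pads are 22 mm wide; open, the fingers measure 114 mm over their backs; the gripper's body (76 mm by 85 mm) begins 54 mm behind the grasp point. The pads swing forward as they close: fully open they stand 13 mm farther back than shut.
Start: joints at [-1.253, 0.383, 0.044, 1.598, -0.018, 1.161, -0.05], TCP at [262.528, 594.628, 253.269] pointing down, gripper open.
Joint ranges: [-2.61, 2.61], [-0.41, 2.15], [-1.48, 1.57], [0, 2.5], [-1.57, 4.71], [0.05, 1.97], [-2.85, 2.85]. Speed limits (rad/s): [2.79, 2.79, 3.14, 3.14, 3.14, 3.14, 3.14].

INTERFACE

Orientations are given as a unit quaternion [w, x, y, z].
In Python, from station import * gives the robot as it stands.
- The arm moves only by the shell command python3 -m pendant 'ROWS' [OPENING] [FORCE]. ROWS is JSON, one flat list of numbers, 4 for each row, row after row: the shift along the tool's x, y, z in mm, then the turn about the tool's z in degrees. In form: [tx, ty, tz, yaw, tx, ty, tz, yaw, ...]. A call has 1 to 20 rows; each row shifts and turns the commanded pose from where the row before left it, along the tool's axes as they then stand; what a row does not reach is not made up. A row lasts 1/8 s, in which the tool goes at most 62.5 mm and 10.7 degrees, less where a joint would pass 70% of its speed; a pose out of reach is approached as far as the arm can. A call is refused whole if a number of a shift passes 62.5 or a number of a turn 10.7, either way. A call with a gripper value outside its range is refused whole. OPENING is the opening, from 0 (shut) to 1 (fully open), set as the call begins (- or left out, the last holds). The fingers move at their own pace and stop on an object; FORCE is the grip in N (left out, the last holds). Time passes only in rows, so rows that do not move let the fingers close. It gives the time, the measured TCP pose, the force, the opening and the grip force at its end, in the units of the state.
- sense(): the state, without advancing time (a new reading comes with each control period).
- grab_frame(name): name is "scene" or "top"; returns (picture, depth): 420x560x3 uint8, red, green, blue; 420x560 float32, mm along the optical axis (not along the pixel's ray), 0 where there is no reading.
- camera_info(name): a dict with "fx", "fy", "cx", "cy" (pixels), "k1" (the pictures are not rectified: a ray, as slopes to the right and down, at radius r is drawn at 1 + k1 r^2 times it, then the intrinsics apply), "R" (3x3) and "t" (3): a world point X has camera coordinates R X + t. Camera axes: x right, y down, z forward; pixel columns grow to the right and rows downward; lengths in mm; the calibration is good to about 2 mm. A picture is of the moment at which its call begins. camera_info takes no time and is no camera call.
- close_job(): hands the job in; it is judged then, once.
The state is a dict: "t": time; "qpos": joint angles; "joint_velocities": joint speeds; "joint_torque": joint torques, N m; "tcp_pos": TCP position; "ee_rot": TCP orientation; "ft_force": force on the tool from outside, world axes, zero at the start; "torque": the same for the moment, N m; "grip_width": finger opening in mm; "grasp_force": force on a finger pad.
Only numpy, scipy, OpenCV 4.12 (cv2) and the standard library are available. Lean on these libraries where they do the work, as an engineer would, in place of code of your own. Each camera call takes 0.05 s, during which the arm holds its last target. There are 200 camera calls.

## Working session

There is one attempt and no reset: what is moved stays moved. The work goes in short steps, Python scripts to look and compute and a shell command to move; the robot and the scene stay as the last step left them, time stands still between calls to the robot, and variables do not carry over. Pictures are saved under pics/ and viewed, at most 14 in all, crops included, and the job is handed in when it is done.

```bash
mkdir -p pics; ls
cat > h.py <<'E'
from station import *
import numpy as np, cv2
from scipy.spatial.transform import Rotation as Ro
def snap(n):
    p,d=grab_frame(n); np.savez('/tmp/%s.npz'%n,p=p,d=d); return p,d
def load(n):
    z=np.load('/tmp/%s.npz'%n); return z['p'],z['d']
def cloud(n,d):
    c=camera_info(n); K=np.array([[c['fx'],0,c['cx']],[0,c['fy'],c['cy']],[0,0,1]],float)
    h,w=d.shape; u,v=np.meshgrid(np.arange(w),np.arange(h))
    px=np.stack([u,v],-1).reshape(-1,1,2).astype(float)
    s=cv2.undistortPoints(px,K,np.array([c['k1'],0,0,0,0.])).reshape(h,w,2)
    X=np.dstack([s[...,0]*d,s[...,1]*d,d])
    R=np.array(c['R']);t=np.array(c['t'])
    return (X-t)@R
E
python3 - <<'E'
from h import *
for n in('scene','top'):
    p,d=snap(n); cv2.imwrite('pics/%s0.png'%n,p[...,::-1]); c=camera_info(n); print(n,{k:np.round(v,3).tolist() for k,v in c.items()})
print(sense())
E
```

```text
pics
scene {'fx': 542.622, 'fy': 542.622, 'cx': 286.852, 'cy': 220.19, 'k1': -0.059, 'R': [[0.095, -0.995, -0.01], [-0.779, -0.068, -0.624], [0.62, 0.067, -0.782]], 't': [-154.564, 451.353, 1639.986]}
top {'fx': 540.728, 'fy': 540.728, 'cx': 277.277, 'cy': 218.101, 'k1': -0.147, 'R': [[0.368, -0.93, -0.003], [-0.879, -0.347, -0.326], [0.302, 0.123, -0.945]], 't': [-269.818, 415.405, 1723.732]}
{'t': 0.1, 'qpos': array([-1.25280269,  0.38378106,  0.0438136 ,  1.59942377, -0.01788859,
        1.16119365, -0.04988672]), 'joint_velocities': array([-0.00135642, -0.0029493 ,  0.00014351, -0.00320736, -0.00049705,
       -0.0018531 , -0.00217205]), 'joint_torque': array([ 2.94684818e-03, -4.34732294e+01,  1.02915455e+00, -2.50455469e+01,
        1.08291552e-02,  5.52454730e-03,  1.77164463e-05]), 'tcp_pos': array([262.20901481, 593.88650326, 251.99120947]), 'ee_rot': array([-1.85331897e-04,  2.06344121e-01,  9.78478741e-01, -1.19260154e-03]), 'ft_force': array([-0.95227373,  0.72990494,  0.25973392]), 'torque': array([ 0.04059247, -0.02026438, -0.02101383]), 'grasp_force': 0.0, 'grip_width': 85.70526013933815}
```

View pics/scene0.png

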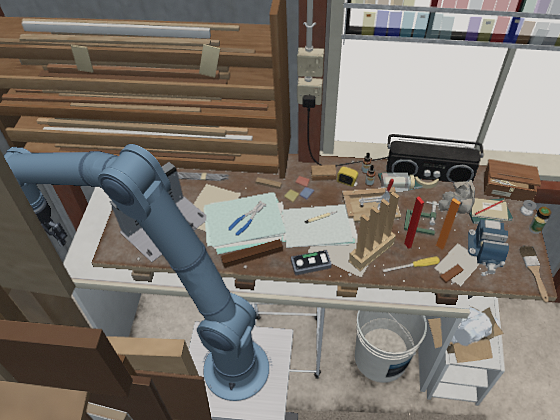

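View pics/top0.png

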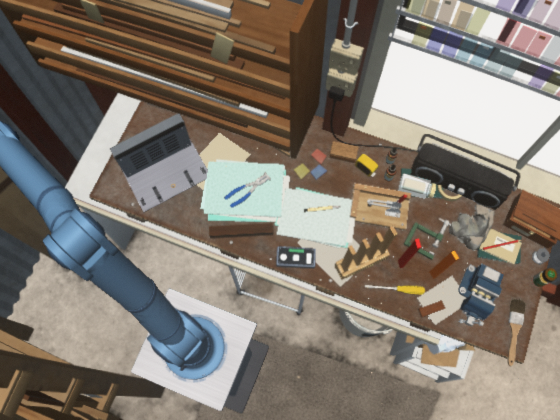

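Top view: the stand is at left (~160,165), the batten in front of the glass (240,226), the timer at (296,257), the holder with four slats at (365,250), and red/orange decoys at (410,250) and (445,262). Next I'll build a metric ortho map from the depth.

```bash
cat >> h.py <<'E'
def ortho(n,p,d,x0,x1,y0,y1,s=1.0):
    P=cloud(n,d); m=(d>0)&(P[...,0]>x0)&(P[...,0]<x1)&(P[...,1]>y0)&(P[...,1]<y1)&(P[...,2]>-20)&(P[...,2]<400)
    return P[m],p[m]
E
python3 - <<'E'
from h import *
for n in('top','scene'):
    p,d=load(n); P=cloud(n,d)
    print(n)
    pts={'top':[(160,200),(160,165),(150,150),(110,155),(182,122),(212,200),(145,205),(240,226),(296,257),(281,257),(309,258),(345,268),(392,255),(352,243),(390,237),(240,190)],
     'scene':[(308,262),(250,253),(373,255),(170,215)]}[n]
    for u,v in pts: print((u,v),np.round(P[v,u],0),p[v,u])
# top crops
p,d=load('top')
c=cv2.resize(p[100:280,90:290],(800,720),interpolation=cv2.INTER_CUBIC)[:600]
cv2.imwrite('pics/cropA.png',c[...,::-1])
E
```

```text
top
(160, 200) [416. 316.  10.] [116 115 119]
(160, 165) [536. 373.  14.] [158 158 165]
(150, 150) [539. 390. 117.] [39 42 44]
(110, 155) [ 546.  628. -114.] [181 177 170]
(182, 122) [650. 309. 177.] [53 54 51]
(212, 200) [475. 139.  35.] [201 227 217]
(145, 205) [380. 358.  10.] [155 153 161]
(240, 226) [424.  13.  35.] [82 60 47]
(296, 257) [ 390. -202.   45.] [243 242 240]
(281, 257) [ 374. -155.   36.] [239 238 236]
(309, 258) [ 403. -243.   42.] [241 240 238]
(345, 268) [ 405. -364.   78.] [86 73 57]
(392, 255) [ 526. -500.    5.] [110  85  69]
(352, 243) [ 519. -359.   -3.] [206 200 186]
(390, 237) [ 508. -455.  215.] [82 67 49]
(240, 190) [543.  63.  38.] [149 177 181]
scene
(308, 262) [ 393. -190.   25.] [17 19 24]
(250, 253) [411.  12.  28.] [86 56 38]
(373, 255) [ 427. -409.   46.] [106  96  78]
(170, 215) [ 48.  92. 671.] [ 77  95 111]
```

View pics/cropA.png

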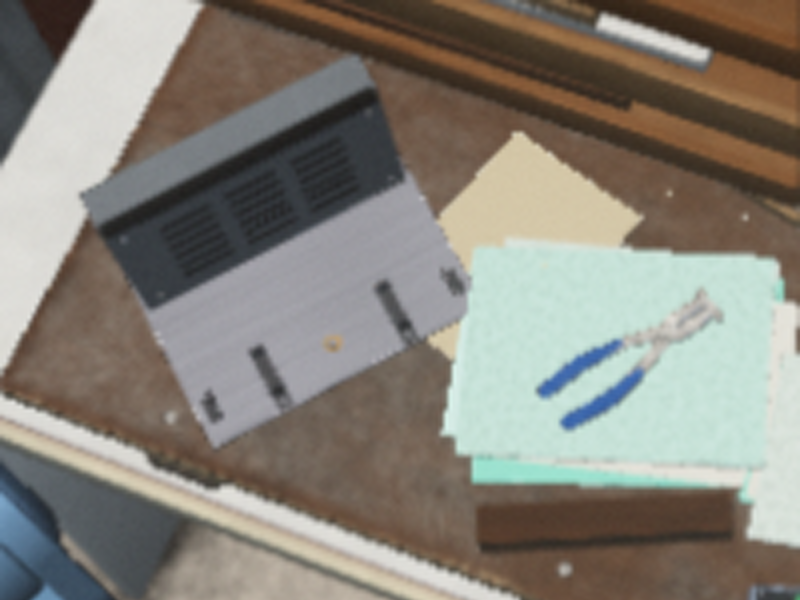

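The stand tray has front corners at crop (213,447) and (475,305), and the pin at (333,343). The batten's top face spans crop (477,500)–(735,535). Now the poses.

```bash
cat >> h.py <<'E'
def ray(n,u,v,z):
    c=camera_info(n); K=np.array([[c['fx'],0,c['cx']],[0,c['fy'],c['cy']],[0,0,1]],float)
    s=cv2.undistortPoints(np.array([[[u,v]]],float),K,np.array([c['k1'],0,0,0,0.])).ravel()
    R=np.array(c['R']);t=np.array(c['t']); o=-R.T@t; e=R.T@np.array([s[0],s[1],1])
    return o+e*(z-o[2])/e[2]
def proj(n,X):
    c=camera_info(n); K=np.array([[c['fx'],0,c['cx']],[0,c['fy'],c['cy']],[0,0,1]],float)
    return cv2.projectPoints(np.array(X,float),cv2.Rodrigues(np.array(c['R']))[0],np.array(c['t'],float),K,np.array([c['k1'],0,0,0,0.]))[0].reshape(-1,2)
E
python3 - <<'E'
from h import *
f=lambda x,y:(90+x/4-.375,100+y/4-.375)
for nm,x,y,z in [('FL',213,447,10),('FR',472,305,10),('pin',333,343,12),('boxBL',82,193,180),('boxBR',355,57,180),('boxFR',375,92,180),('boxFL',102,235,180),('boxfrontbotL',158,307,10),('boxfrontbotR',408,175,10)]:
    print(nm,np.round(ray('top',*f(x,y),z)[:2],1))
p,d=load('top')
P=cloud('top',d)
def rect(m,nm):
    q=P[m][:,:2].astype(np.float32); r=cv2.minAreaRect(q); print(nm,m.sum(),np.round(r[0],1),np.round(r[1],1),round(r[2],1), 'medz',np.round(np.median(P[m][:,2]),1))
x,y,z=P[...,0],P[...,1],P[...,2]
r,g,b=[p[...,i].astype(int) for i in range(3)]
m=(x>370)&(x<470)&(y>-110)&(y<135)&(z>24)&(z<45)&(r<120)&(r>b+15); m=cv2.morphologyEx(m.astype(np.uint8),cv2.MORPH_OPEN,np.ones((3,3)))>0; rect(m,'batten')
m=(x>340)&(x<450)&(y>-290)&(y<-120)&(z>22)&(r<60); m=cv2.morphologyEx(m.astype(np.uint8),cv2.MORPH_OPEN,np.ones((2,2)))>0; rect(m,'timerface')
m=(x>340)&(x<450)&(y>-290)&(y<-120)&(z>26)&(r>200)
k,l,st,ce=cv2.connectedComponentsWithStats(m.astype(np.uint8))
for i in range(1,k):
    if st[i,4]>8: print('key',st[i,4],np.round(ray('top',*ce[i],40),1))
m=(x>330)&(x<620)&(y>-560)&(y<-300)&(z>60)&(z<300)
k,l,st,ce=cv2.connectedComponentsWithStats(m.astype(np.uint8))
for i in range(1,k):
    if st[i,4]>20:
        q=P[l==i]; print('tall',st[i],np.round(q.mean(0)),np.round(np.percentile(q,98,axis=0)))
        t=q[q[:,2]>np.percentile(q[:,2],85)]; print(np.round(t.mean(0)), p[l==i].mean(0).round())
c=cv2.resize(p[215:305,260:430],(800,424),interpolation=cv2.INTER_CUBIC)
s,_=load('scene'); e=cv2.resize(s[180:280,290:400],(594,540),interpolation=cv2.INTER_CUBIC)
cv2.imwrite('pics/cropB.png',c[...,::-1]);cv2.imwrite('pics/cropC.png',e[...,::-1])
E
```

```text
FL [355.5 353.9]
FR [560.8 197.1]
pin [482.  296.5]
boxBL [475.5 492.1]
boxBR [672.4 332.9]
boxFR [648.2 302.7]
boxFL [447.4 458.1]
boxfrontbotL [456.5 460. ]
boxfrontbotR [656.9 304.4]
batten 551 [415.2   7.6] [ 36.8 213.3] 24.4 medz 32.9
timerface 4 [ 395.6 -152.3] [3.1 3.8] 29.4 medz 28.6
key 25 [ 376.8 -161.8   40. ]
key 31 [ 389.2 -201.    40. ]
key 36 [ 403.4 -241.1   40. ]
tall [341 226  56  44 837] [ 463. -407.  179.] [ 519. -349.  263.]
[ 462. -404.  260.] [109.  90.  65.]
tall [402 238  19  26 223] [ 505. -532.  174.] [ 519. -523.  253.]
[ 508. -534.  250.] [103.  37.  30.]
```

View pics/cropB.png

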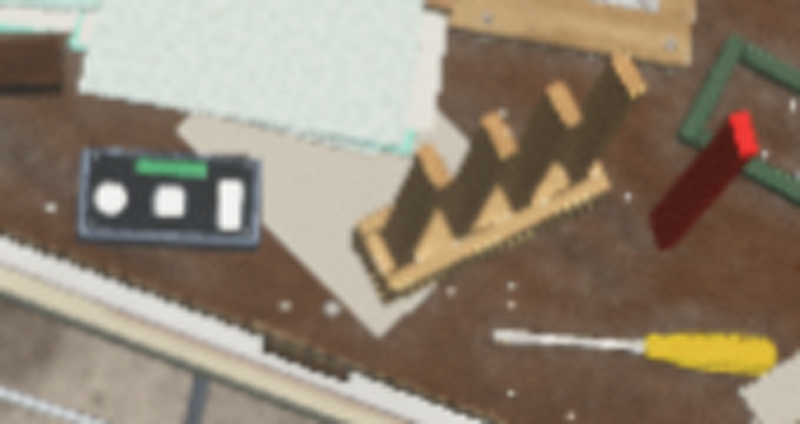

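View pics/cropC.png

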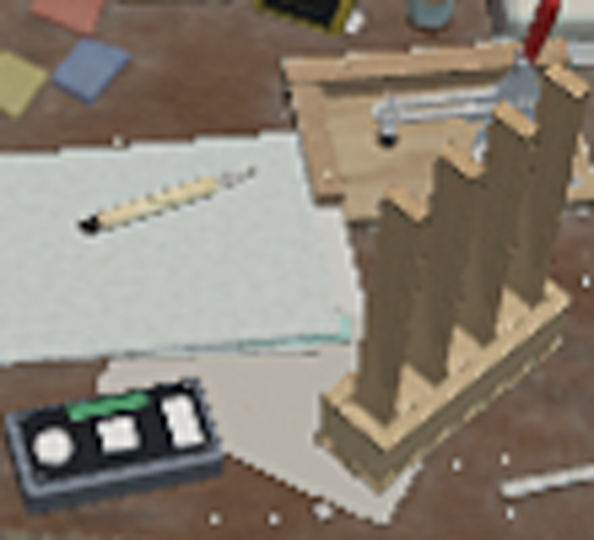

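Four slats stand in the holder, with tops at cropB (433,167), (500,135), (564,103) and (629,75). The timer keys run power, time, start from left to right. I'll refine the poses by fitting edges.

```bash
cat >> h.py <<'E'
from scipy.optimize import minimize
def rectz(hx,hy,z,cx=0,cy=0): 
    c=[(cx-hx,cy-hy,z),(cx+hx,cy-hy,z),(cx+hx,cy+hy,z),(cx-hx,cy+hy,z)]
    return [(c[i],c[(i+1)%4]) for i in range(4)]
def samp(segs): return np.concatenate([np.linspace(a,b,40) for a,b in segs])
def fit(segs,x0,imgs,rng=6):
    D={}
    for n,p in imgs.items():
        e=cv2.Canny(cv2.resize(p,None,fx=3,fy=3,interpolation=cv2.INTER_CUBIC),60,150)
        D[n]=cv2.distanceTransform(255-e,cv2.DIST_L2,5)/3
    S=samp(segs)
    def W(q): c,s=np.cos(q[2]),np.sin(q[2]); return np.c_[q[0]+c*S[:,0]-s*S[:,1],q[1]+s*S[:,0]+c*S[:,1],S[:,2]]
    def cost(q):
        t=0
        for n in D:
            uv=((proj(n,W(q))+.5)*3-.5).astype(np.float32)
            t+=np.minimum(cv2.remap(D[n],uv[None,:,0],uv[None,:,1],cv2.INTER_LINEAR)[0],4).mean()
        return t
    best=None
    for dx in(-rng,0,rng):
        for dy in(-rng,0,rng):
            for dw in(-.04,0,.04):
                r=minimize(cost,np.array(x0)+[dx,dy,dw],method='Nelder-Mead',options=dict(initial_simplex=np.array(x0)+[dx,dy,dw]+np.array([[0,0,0],[4,0,0],[0,4,0],[0,0,.03]])))
                if best is None or r.fun<best.fun: best=r
    return best.x,best.fun
E
python3 - <<'E'
from h import *
T={'top':load('top')[0]}; B=dict(T,scene=load('scene')[0])
tops=[ray('top',260+x/4.706-.4,215+y/4.706-.4,260)[:2] for x,y in[(433,167),(500,135),(564,103),(629,75)]]
print('tops',np.round(tops,1)); v=tops[3]-tops[0]; print(np.linalg.norm(v))
h0=[*np.mean(tops,0),np.arctan2(v[1],v[0])]
hs=rectz(87,28,55)+sum([rectz(6,14,260,x) for x in(-69,-23,23,69)],[])
for im in(T,B): print('holder',fit(hs,h0,im))
ts=rectz(33,65,32)+rectz(17,8,40,0,-42)+rectz(10,10,40)
for im in(T,B): print('timer',fit(ts,[389.8,-201,.32],im))
for im in(T,B): print('batten',fit(rectz(17,108,34),[415,8,.42],im))
ss=[((-95,-135,10),(-95,135,10)),((45,-130,10),(45,130,10)),((-95,135,10),(45,135,10))]+rectz(24,130,180,69)
print('stand',fit(ss,[518,345,.907],T))
E
```

```text
tops [[ 412.6 -358.8]
 [ 447.2 -390.9]
 [ 481.4 -421.5]
 [ 513.8 -454. ]]
138.8964195125925Traceback (most recent call last):
  File "<stdin>", line 7, in <module>
  File "h.py", line 49, in fit
    r=minimize(cost,np.array(x0)+[dx,dy,dw],method='Nelder-Mead',options=dict(initial_simplex=np.array(x0)+[dx,dy,dw]+np.array([[0,0,0],[4,0,0],[0,4,0],[0,0,.03]])))
    res = _minimize_neldermead(fun, x0, args, callback, bounds=bounds,
                               **options)
    fxr = func(xr)
    fx = function(np.copy(x), *(wrapper_args + args))
  File "h.py", line 42, in cost
    uv=((proj(n,W(q))+.5)*3-.5).astype(np.float32)
         ~~~~^^^^^^^^
  File "h.py", line 25, in proj
    c=camera_info(n); K=np.array([[c['fx'],0,c['cx']],[0,c['fy'],c['cy']],[0,0,1]],float)
ValueError: time passes only in moves, steps and waits
```

```bash
python3 - <<'E'
s=open('h.py').read()
s=s.replace("def snap","_ci=camera_info\nfrom functools import lru_cache\ncamera_info=lru_cache(None)(_ci)\ndef snap",1)
open('h.py','w').write(s)
E
cat > fit1.py <<'E'
from h import *
T={'top':load('top')[0]}; B=dict(T,scene=load('scene')[0])
h0=[463.7,-406.3,-.755]
hs=rectz(87,28,55)+sum([rectz(6,14,260,x) for x in(-69,-23,23,69)],[])
for im in(T,B): print('holder',fit(hs,h0,im))
ts=rectz(33,65,32)+rectz(17,8,40,0,-42)+rectz(10,10,40)
for im in(T,B): print('timer',fit(ts,[389.8,-201,.32],im))
for im in(T,B): print('batten',fit(rectz(17,108,34),[415,8,.42],im))
ss=[((-95,-135,10),(-95,135,10)),((45,-130,10),(45,130,10)),((-95,135,10),(45,135,10))]+rectz(24,130,180,69)
print('stand',fit(ss,[518,345,.907],T))
E
time python3 fit1.py
```

```text
holder (array([ 464.29361457, -405.91626605,   -0.75417381]), np.float64(0.32995525002479553))
holder (array([ 464.67540978, -405.9618679 ,   -0.75061765]), np.float64(1.054686427116394))
timer (array([ 3.90954959e+02, -2.00653041e+02,  3.11280949e-01]), np.float64(0.4106821119785309))
timer (array([ 3.91403568e+02, -2.00852115e+02,  3.14193539e-01]), np.float64(0.8388042449951172))
batten (array([ 4.31526547e+02, -2.97504307e+00,  3.22303664e-01]), np.float64(1.843276023864746))
batten (array([414.39115466,   6.30515798,   0.58024643]), np.float64(3.058767318725586))
stand (array([523.36349075, 349.30520337,   0.89880314]), np.float64(0.9577010273933411))
real	0m17.109s
user	0m17.778s
sys	0m0.538s
```

Run:
```python
from h import *
f=lambda x,y:(90+x/4-.375,100+y/4-.375)
for q in[(477,503),(733,490),(735,537),(482,550)]: print(np.round(ray('top',*f(*q),34),1),np.round(ray('top',*f(*q),0),1))
p,d=load('top'); P=cloud('top',d)
for u in(220,240,262): print([ (v,*np.round(P[v,u]).astype(int),int(p[v,u].sum())) for v in range(219,242,2)])
c=cv2.resize(p[205:255,200:285],(800,470),interpolation=cv2.INTER_CUBIC); cv2.imwrite('pics/cropD.png',c[...,::-1])
```

```text
[387.7 111.8  34. ] [396.4 120.3   0. ]
[477.9 -85.   34. ] [488.4 -80.4   0. ]
[ 439.9 -102.    34. ] [449.7 -97.7   0. ]
[351.3  91.   34. ] [359.3  99.1   0. ]
[(219, np.int64(430), np.int64(92), np.int64(8), 594), (221, np.int64(429), np.int64(94), np.int64(-13), 333), (223, np.int64(419), np.int64(88), np.int64(-1), 289), (225, np.int64(412), np.int64(85), np.int64(-2), 249), (227, np.int64(397), np.int64(75), np.int64(31), 189), (229, np.int64(391), np.int64(72), np.int64(30), 183), (231, np.int64(385), np.int64(70), np.int64(28), 189), (233, np.int64(376), np.int64(66), np.int64(35), 189), (235, np.int64(369), np.int64(62), np.int64(40), 162), (237, np.int64(371), np.int64(67), np.int64(5), 177), (239, np.int64(366), np.int64(65), np.int64(-1), 245), (241, np.int64(360), np.int64(63), np.int64(-5), 239)]
[(219, np.int64(456), np.int64(28), np.int64(5), 582), (221, np.int64(451), np.int64(27), np.int64(0), 462), (223, np.int64(444), np.int64(24), np.int64(-1), 282), (225, np.int64(425), np.int64(12), np.int64(45), 204), (227, np.int64(420), np.int64(11), np.int64(37), 194), (22
[... 342 characters left out ...]
.int64(-2), np.int64(1), 230)]
[(219, np.int64(484), np.int64(-42), np.int64(3), 659), (221, np.int64(479), np.int64(-44), np.int64(-3), 493), (223, np.int64(471), np.int64(-47), np.int64(1), 259), (225, np.int64(455), np.int64(-55), np.int64(35), 203), (227, np.int64(449), np.int64(-57), np.int64(33), 204), (229, np.int64(443), np.int64(-60), np.int64(31), 185), (231, np.int64(436), np.int64(-62), np.int64(32), 197), (233, np.int64(427), np.int64(-66), np.int64(39), 153), (235, np.int64(429), np.int64(-65), np.int64(11), 212), (237, np.int64(426), np.int64(-65), np.int64(-3), 275), (239, np.int64(418), np.int64(-69), np.int64(1), 270), (241, np.int64(413), np.int64(-71), np.int64(-3), 267)]
```

View pics/cropD.png

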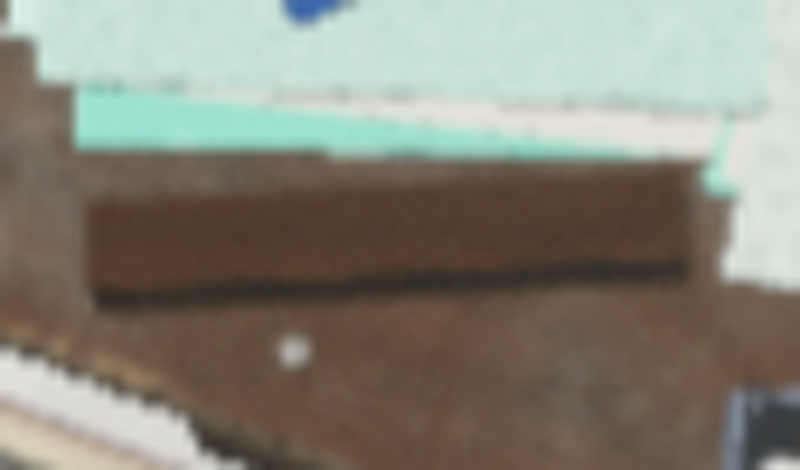

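The batten's top face in cropD has corners (88,205), (693,168), (687,265) and (96,293).

Run:
```python
from h import *
C=[ray('top',200+x/9.41-.45,205+y/9.4-.45,34)[:2] for x,y in[(88,205),(691,168),(687,265),(96,293)]]
print(np.round(C,1)); C=np.array(C); print(C.mean(0), np.linalg.norm(C[0]-C[1]),np.linalg.norm(C[2]-C[3]),np.linalg.norm(C[0]-C[3]))
for a,b in((0,1),(3,2)): v=C[a]-C[b]; print(np.degrees(np.arctan2(v[1],v[0])))
s=sense(); R=Ro.from_quat(s['ee_rot'],scalar_first=True).as_matrix(); print(np.round(R,3),s['tcp_pos'])
```

```text
[[384.5 110.3]
 [477.1 -85.7]
 [442.6 -98. ]
 [355.3  94.2]]
[414.8888028    5.20257831] 216.78382134973378 211.06091442684794 33.330347515601574
115.26693784647746
114.43203122459997
[[-0.915  0.404 -0.001]
 [ 0.404  0.915 -0.002]
 [-0.    -0.002 -1.   ]] [262.20901481 593.88650326 251.99120947]
```

```bash
cat > go.py <<'E'
import sys
from station import *
import numpy as np
from scipy.spatial.transform import Rotation as Ro
s=sense(); R=Ro.from_quat(s['ee_rot'],scalar_first=True).as_matrix()
a=np.degrees(np.arctan2(R[1,1],R[0,1]))
print('t %.1f'%s['t'],'tcp',np.round(s['tcp_pos'],1),'alpha %.1f'%a,'w %.1f'%s['grip_width'],'F',np.round(s['ft_force'],1))
v=list(map(float,sys.argv[1:]))
for i in range(0,len(v),4):
    x,y,z,al=v[i:i+4]
    d=np.array([x,y,z])-s['tcp_pos']; yaw=(a-al+90)%180-90
    print('now-frame',np.round(R.T@d,1),'yaw %.1f'%yaw,'| after yaw',np.round((R@Ro.from_euler('z',yaw,degrees=True).as_matrix()).T@d,1))
E
python3 go.py 415 5.5 150 24.9; cat >/dev/null
```

```text
t 0.1 tcp [262.2 593.9 252. ] alpha 66.2 w 85.7 F [-1.   0.7  0.3]
now-frame [-377.4 -476.3  103.2] yaw 41.3 | after yaw [-597.8 -109.   103.2]
```

```bash
python3 -m pendant '[0,0,0,10.5, 0,0,0,10.5, 0,0,0,10.5, 0,0,0,9.8, -20,-3.6,0,0, -40,-7.3,0,0, -50,-9.1,0,0, -50,-9.1,0,0, -50,-9.1,0,0, -50,-9.1,0,0, -50,-9.1,0,0, -50,-9.1,10,0, -50,-9.1,10,0, -50,-9.1,20,0, -50,-9.1,20,0, -40,-7.3,20,0, -30,-5.5,13,0, -17.8,-3.5,10,0, 0,0,0,0, 0,0,0,0]' 0.52 40
python3 - <<'E'
from h import *
for n in('scene','top'):
    p,d=snap(n); cv2.imwrite('pics/%s1.png'%n,p[...,::-1])
E
python3 go.py 415 5.5 32 24.9
```

```text
t: 2.6
tcp_pos: [414.9, 7.2, 150.4]
ee_rot: [-0.0, 0.538, 0.843, 0.0]
ft_force: [0.2, -0.1, 0.1]
grip_width: 44.2
grasp_force: 0.0
t 2.7 tcp [415.2   7.6 150.7] alpha 25.0 w 44.3 F [-0.5  0.4  0. ]
now-frame [ -1.9  -1.2 118.6] yaw 0.1 | after yaw [ -1.9  -1.2 118.6]
```

View pics/scene1.png

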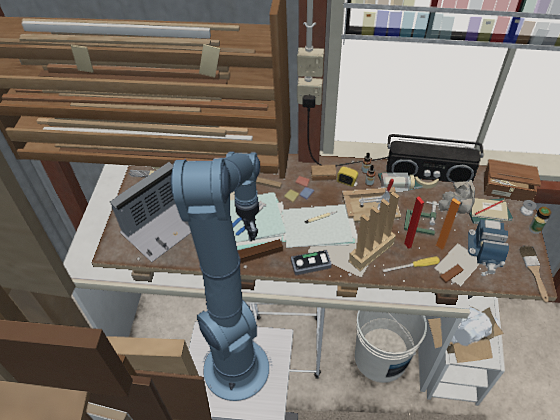

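The batten's right half is visible at (262,252), unmoved, and the stand's left part at (150,215) is now clear. I'll descend and grip, then refine the stand fit.

```bash
python3 -m pendant '[-1,-1,25,0, -1,-1,30,0, 0,0,25,0, 0,0,15,0, 0,0,10,0, 0,0,8,0, 0,0,5,0, 0,0,0,0]'; python3 -m pendant '[0,0,0,0, 0,0,0,0, 0,0,0,0, 0,0,0,0]' 0.2 60
cat > fit2.py <<'E'
from h import *
T={'top':load('top')[0]}; B=dict(T,scene=load('scene')[0])
f1=[((-95,-135,10),(-95,135,10)),((45,-130,10),(45,130,10)),((-95,135,10),(45,135,10)),((-95,-135,10),(-10,-135,10))]+rectz(24,130,180,69)
for im in(T,{'scene':B['scene']},B):
    for ss in (f1,f1[:4],f1[4:]): print(len(im),fit(ss,[518,345,.907],im))
E
python3 fit2.py
```

```text
t: 3.7
tcp_pos: [414.4, 3.9, 32.3]
ee_rot: [0.0, 0.538, 0.843, 0.0]
ft_force: [0.5, -0.0, -0.5]
grip_width: 44.3
grasp_force: 0.2
t: 4.2
tcp_pos: [416.6, 4.3, 33.5]
ee_rot: [0.002, 0.538, 0.843, 0.002]
ft_force: [2.1, 2.4, 4.8]
grip_width: 32.8
grasp_force: 60.7
1 (array([523.33775966, 349.50024419,   0.89739734]), np.float64(0.8539419174194336))
1 (array([523.14596576, 349.02225503,   0.89338228]), np.float64(0.48824968934059143))
1 (array([525.47497992, 351.28722456,   0.90498239]), np.float64(1.1486093997955322))
1 (array([525.99052172, 349.37628649,   0.92356702]), np.float64(0.8914467096328735))
1 (array([525.5647098 , 349.28351128,   0.91343427]), np.float64(1.0792771577835083))
1 (array([527.12261371, 341.9765547 ,   0.99985442]), np.float64(0.5452486276626587))
2 (array([524.05714858, 349.5880053 ,   0.90402711]), np.float64(1.847339153289795))
2 (array([523.58166645, 349.03021859,   0.90008759]), np.float64(1.709721565246582))
2 (array([526.14806406, 350.61275408,   0.91476749]), np.float64(1.855894923210144))
```

Gripped (32.8 mm). The stand fit is consistent at (523.5,349.3,0.898). I'll verify it with an overlay of the brackets and pin.

```bash
python3 -m pendant '[0,0,-10,0, 0,0,-30,0, 0,0,-40,0, 0,0,-40,0, 0,0,0,0]'
python3 - <<'E'
from h import *
q=[523.5,349.3,.898]
def W(S): S=np.array(S,float);c,s=np.cos(q[2]),np.sin(q[2]); return np.c_[q[0]+c*S[:,0]-s*S[:,1],q[1]+s*S[:,0]+c*S[:,1],S[:,2]]
im=load('top')[0]; x0,y0,k=125,130,9
c=cv2.resize(im[y0:y0+62,x0:x0+88],None,fx=k,fy=k,interpolation=cv2.INTER_CUBIC)[...,::-1].copy()
def line(S,col):
    uv=((proj('top',W(S))-[x0,y0]+.5)*k-.5).round().astype(int); cv2.polylines(c,[uv],False,col,1)
for y in(-62,62):
    line([(-78,y-7,29),(-78,y+7,29)],(0,0,255)); line([(-78,y-7,10),(-39,y-7,10),(-39,y+7,10),(-78,y+7,10),(-78,y-7,10)],(0,255,255)); line([(-39,y-7,22),(-39,y+7,22)],(0,255,0))
t=np.linspace(0,6.29,30); line(np.c_[-60+4.5*np.cos(t),4.5*np.sin(t),15+0*t],(255,0,255))
for y in(-114,114): line([(-70,y,10),(-50,y,10)],(255,255,0));line([(-70,y,24),(-50,y,24)],(255,255,0))
line([(-95,-135,10),(-95,135,10),(95,135,10)],(255,255,255)); line([(-95,-135,10),(45,-135,10)],(255,255,255))
cv2.imwrite('pics/ov1.png',c)
E
```

```text
t: 4.82
tcp_pos: [414.9, 3.8, 154.2]
ee_rot: [0.001, 0.538, 0.843, 0.002]
ft_force: [-0.4, -0.5, -2.6]
grip_width: 32.8
grasp_force: 60.5
```

View pics/ov1.png

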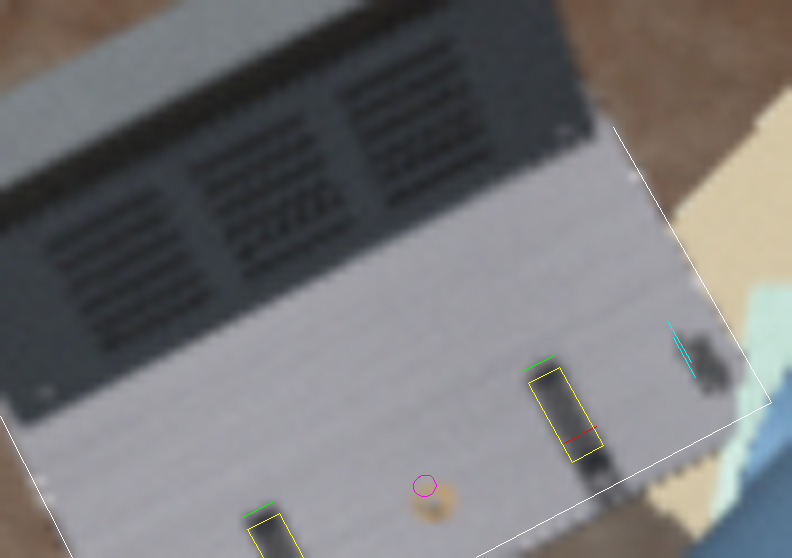

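The overlay fits the tray edges, but the pin and brackets sit about 1 px (3–4 mm) further front than the model. I'll cross-check with both cameras in one composite.

Run:
```python
from h import *
q=[523.5,349.3,.898]
def W(S): S=np.array(S,float);c,s=np.cos(q[2]),np.sin(q[2]); return np.c_[q[0]+c*S[:,0]-s*S[:,1],q[1]+s*S[:,0]+c*S[:,1],S[:,2]]
out=[]
for n,f,x0,y0 in(('top','pics/top0.png',134,162),('scene','pics/scene1.png',110,212)):
    k=10; im=cv2.imread(f)
    c=cv2.resize(im[y0:y0+58,x0:x0+80],None,fx=5,fy=5,interpolation=cv2.INTER_CUBIC); c=cv2.resize(im[y0:y0+58,x0:x0+80],None,fx=10,fy=10,interpolation=cv2.INTER_CUBIC)
    def line(S,col):
        uv=((proj(n,W(S))-[x0,y0]+.5)*k-.5).round().astype(int); cv2.polylines(c,[uv],False,col,1)
    line([(-95,-135,10),(-95,135,10)],(255,255,255)); line([(-95,-135,0),(-95,135,0)],(0,255,0))
    line([(-64,0,10),(-56,0,10)],(255,0,255));line([(-60,-4,10),(-60,4,10)],(255,0,255))
    line([(45,-130,10),(45,130,10)],(255,255,0))
    out.append(c[:300] if n=='x' else c)
    print(n,proj(n,W([(-60,0,10)])),'mm/px J',[(proj(n,W([(-50,0,10)]))-proj(n,W([(-60,0,10)]))).round(2),(proj(n,W([(-60,10,10)]))-proj(n,W([(-60,0,10)]))).round(2)])
cv2.imwrite('pics/ov2.png',cv2.resize(np.vstack(out),(480,600))if 0 else cv2.resize(np.hstack(out),(800,290),interpolation=cv2.INTER_AREA))
cv2.imwrite('pics/ov3.png',out[1])
```

```text
top [[171.9862482  184.03208279]] mm/px J [array([[-1.23, -2.26]]), array([[-2.52,  1.31]])]
scene [[173.46688711 232.91809309]] mm/px J [array([[-1.72, -1.52]]), array([[-2.17,  1.6 ]])]
```

View pics/ov3.png

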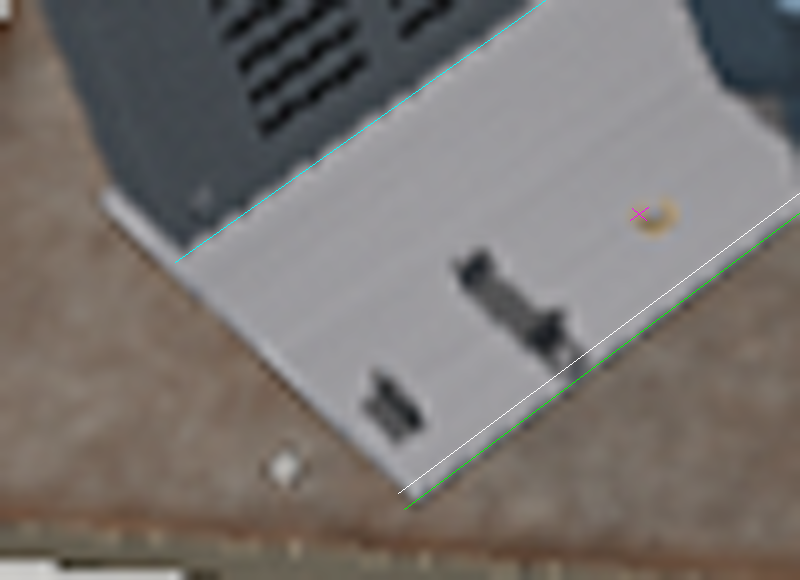

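Run:
```python
from h import *
for q in([523.5,349.3,.898],):
    c,s=np.cos(q[2]),np.sin(q[2])
    for S in[(-39,62,10),(-36,62,22),(-78,62,29),(-78,62,10),(-60,114,10),(-60,114,24),(-60,0,10),(-60,0,15),(-95,135,10),(-95,135,0),(95,135,10)]:
        X=[(q[0]+c*S[0]-s*S[1],q[1]+s*S[0]+c*S[1],S[2])]
        print(S,'scene',((proj('scene',X)-[110,212]+.5)*10-.5).round(0)[0],'top(cropA)',((proj('top',X)-[90,100]+.5)*4-.5).round(0)[0])
```

```text
(-39, 62, 10) scene [467. 281.] top(cropA) [257. 351.]
(-36, 62, 22) scene [455. 257.] top(cropA) [252. 343.]
(-78, 62, 29) scene [524. 311.] top(cropA) [271. 379.]
(-78, 62, 10) scene [534. 342.] top(cropA) [276. 387.]
(-60, 114, 10) scene [386. 400.] top(cropA) [214. 398.]
(-60, 114, 24) scene [378. 377.] top(cropA) [210. 392.]
(-60, 0, 10) scene [639. 214.] top(cropA) [329. 338.]
(-60, 0, 15) scene [637. 205.] top(cropA) [328. 335.]
(-95, 135, 10) scene [398. 493.] top(cropA) [209. 442.]
(-95, 135, 0) scene [404. 509.] top(cropA) [212. 446.]
(95, 135, 10) scene [ 83. 194.] top(cropA) [122. 270.]
```

View pics/ov2.png

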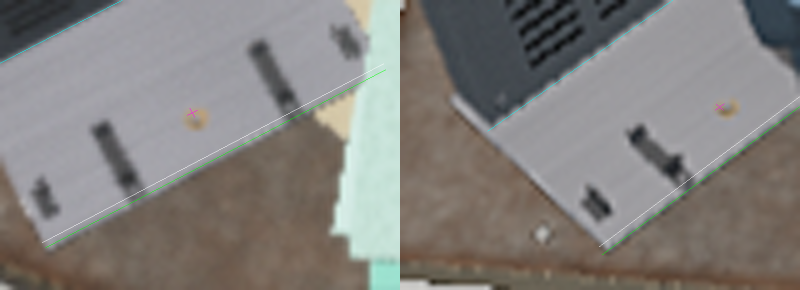

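The composite shows the pin ring, brackets and tray corner about 4 mm front and 2 mm in -y of the fit. So the corrected stand pose is about (522.5,344.8, 51.5°).

```bash
python3 go.py 485 298.5 110 51.5
```

```text
t 4.8 tcp [414.9   3.8 154.2] alpha 24.9 w 32.8 F [-0.4 -0.5 -2.6]
now-frame [237.9 187.3  45.3] yaw -26.6 | after yaw [128.7 274.1  45.3]
```

```bash
python3 -m pendant '[0,0,0,-8.9, 0,0,0,-8.9, 0,0,0,-8.8, 7,14,0,0, 13,27,0,0, 15,32,0,0, 15,32,0,0, 15,32,0,0, 15,32,0,0, 15,32,0,0, 14,31,10,0, 10,22,15,0, 6,13,10,0, 3.7,7,10,0, 0,0,0,0, 0,0,0,0]'; python3 go.py 485 298.5 70 51.5;  python3 - <<'E'
from h import *
for n in('scene','top'):
    p,d=snap(n); cv2.imwrite('pics/%s2.png'%n,p[...,::-1])
a=cv2.imread('pics/top2.png')[140:230,120:240]; b=cv2.imread('pics/scene2.png')[185:275,100:220]
cv2.imwrite('pics/c2.png',cv2.resize(np.hstack([a,b]),(800,300),interpolation=cv2.INTER_CUBIC))
E
```

```text
t: 6.82
tcp_pos: [484.2, 297.0, 107.4]
ee_rot: [0.0, 0.331, 0.944, -0.0]
ft_force: [-0.3, -0.1, -3.0]
grip_width: 32.9
grasp_force: 60.3
t 6.8 tcp [484.2 297.  107.4] alpha 51.4 w 32.9 F [-0.3 -0.1 -3. ]
now-frame [ 0.4  1.7 37.4] yaw -0.1 | after yaw [ 0.4  1.7 37.4]
```

View pics/c2.png

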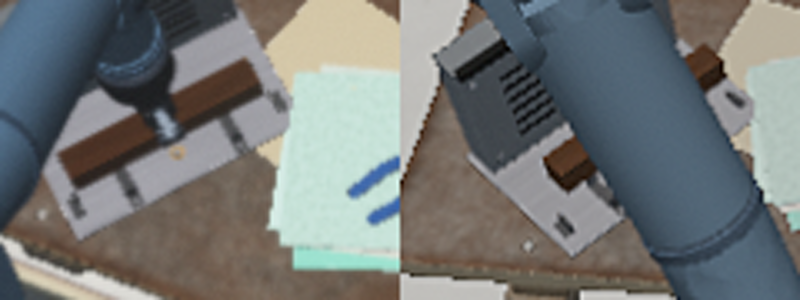

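The batten hangs parallel to the tray above the brackets. Lowering.

```bash
python3 -m pendant '[0.4,1,10,0, 0,0.7,15,0, 0,0,12,0, 0,0,0,0]'; python3 -m pendant '[0,0,6,0, 0,0,5,0, 0,0,4,0, 0,0,3,0, 0,0,0,0]'; python3 go.py 485 298.5 43.5 51.5
```

```text
t: 7.42
tcp_pos: [483.3, 298.9, 68.3]
ee_rot: [-0.001, 0.33, 0.944, -0.002]
ft_force: [0.0, 0.1, -1.8]
grip_width: 32.8
grasp_force: 60.3
t: 8.05
tcp_pos: [484.6, 299.8, 52.0]
ee_rot: [-0.0, 0.33, 0.944, -0.0]
ft_force: [0.8, -0.7, -3.4]
grip_width: 32.5
grasp_force: 60.3
t 8.1 tcp [484.6 299.8  52. ] alpha 51.5 w 32.5 F [ 0.8 -0.7 -3.4]
now-frame [-1.1 -0.7  8.5] yaw -0.0 | after yaw [-1.1 -0.7  8.5]
```

```bash
python3 -m pendant '[0,0,3,0, 0,0,3,0, 0,0,2,0, 0,0,0,0]'; python3 go.py 485 298.5 43.5 51.5
```

```text
t: 8.55
tcp_pos: [484.9, 300.0, 44.2]
ee_rot: [0.0, 0.33, 0.944, 0.0]
ft_force: [-0.0, 0.0, -1.4]
grip_width: 32.9
grasp_force: 60.3
t 8.6 tcp [484.9 300.   44.2] alpha 51.5 w 32.9 F [-0.   0.  -1.4]
now-frame [-1.  -1.1  0.7] yaw -0.0 | after yaw [-1.  -1.1  0.7]
```

```bash
python3 -m pendant '[0,0,1,0, 0,0,0,0]'; python3 -m pendant '[0,0,0,0, 0,0,0,0, 0,0,0,0, 0,0,0,0, 0,0,-10,0, 0,0,-30,0, 0,0,-60,0, 0,0,-60,0, 0,0,-60,0, 0,0,0,0]' 0.58 40; python3 go.py 511 -455 300 45.8  415.5 -357 300 45.8
```

```text
t: 8.8
tcp_pos: [484.9, 300.0, 43.6]
ee_rot: [0.0, 0.33, 0.944, 0.0]
ft_force: [-0.1, -0.4, 0.9]
grip_width: 32.8
grasp_force: 60.6
t: 10.05
tcp_pos: [488.7, 301.5, 270.5]
ee_rot: [0.003, 0.33, 0.944, 0.006]
ft_force: [0.7, -0.0, -0.7]
grip_width: 49.5
grasp_force: 0.0
t 10.1 tcp [488.7 301.5 270.5] alpha 51.4 w 49.5 F [ 0.7 -0.  -0.7]
now-frame [-489.2 -577.1  -36.3] yaw 5.6 | after yaw [-543.5 -526.3  -36.3]
now-frame [-353.4 -560.1  -36.4] yaw 5.6 | after yaw [-406.7 -522.7  -36.4]
```

```bash
python3 go.py 414.1 -358.8 320 46.8 | tail -1; python3 -c "
from station import *; print(sense()['qpos'].round(2))"
```

```text
now-frame [-353.5 -562.1  -56.4] yaw 4.6 | after yaw [-397.7 -531.7  -56.4]
[-1.11  0.24  0.57  1.8  -0.14  1.13  0.4 ]
```

```bash
python3 -m pendant '[0,0,-20,4.6, -12,-16,-20,0, -22,-29,-16,0, -30,-40,0,0, -34,-45,0,0, -34,-45,0,0, -34,-45,0,0, -34,-45,0,0, -34,-45,0,0, -34,-46,0,0, -34,-46,0,0, -34,-46,0,0, -28,-38,0,0, -20,-27,0,0, -12,-14,0,0, -1.7,-4.7,0,0, 0,0,0,0, 0,0,0,0]' ; python3 go.py 414.1 -358.8 239 46.8
python3 - <<'E'
from h import *
from h import sense
print(sense()['qpos'].round(2))
B={}
for n in('scene','top'):
    p,d=snap(n); cv2.imwrite('pics/%s3.png'%n,p[...,::-1]); B[n]=p
q=[522.5,344.8,.899]; c,s=np.cos(q[2]),np.sin(q[2])
b0=[q[0]-60*c,q[1]-60*s,q[2]]
for im in(B,{'top':B['top']},{'scene':B['scene']}):
    x,f=fit(rectz(17,108,44),b0,im); dx=x[:2]-q[:2]; print('batten in stand',np.round([c*dx[0]+s*dx[1],-s*dx[0]+c*dx[1],np.degrees(x[2]-q[2])],1),f)
E
```

```text
t: 12.3
tcp_pos: [412.1, -358.7, 319.1]
ee_rot: [-0.0, 0.367, 0.93, 0.001]
ft_force: [0.5, -0.3, 0.3]
grip_width: 49.5
grasp_force: 0.0
t 12.3 tcp [ 412.1 -358.7  319.1] alpha 47.0 w 49.5 F [ 0.5 -0.3  0.3]
now-frame [-1.6  1.2 80.1] yaw 0.2 | after yaw [-1.6  1.2 80.1]
[-0.42  0.28  1.26  1.81 -0.28  1.26  1.74]
batten in stand [-61.2   4.9   0. ] 2.2434310913085938
batten in stand [-64.3   5.1  -0.5] 0.8396886587142944
batten in stand [-65.7  21.1   9.1] 1.2053248882293701
```

```bash
python3 -m pendant '[-1,1,20,0, 0,0,25,0, 0,0,20,0, 0,0,10,0, 0,0,5,0, 0,0,0,0]' ; python3 -m pendant '[0,0,0,0, 0,0,0,0, 0,0,0,0, 0,0,0,0]' 0.2 40; python3 -m pendant '[0,0,-10,0, 0,0,-20,0, 0,0,-20,0, 0,0,-20,0, 0,0,-20,0, 0,0,0,0]'; python3 go.py 442 413 330 141.5
```

```text
t: 13.15
tcp_pos: [413.1, -360.3, 239.4]
ee_rot: [0.0, 0.368, 0.93, -0.0]
ft_force: [-0.6, 1.6, 0.2]
grip_width: 48.9
grasp_force: 0.0
t: 13.65
tcp_pos: [413.7, -360.4, 240.1]
ee_rot: [0.001, 0.367, 0.93, -0.0]
ft_force: [0.3, 0.0, 3.6]
grip_width: 27.8
grasp_force: 40.1
t: 14.4
tcp_pos: [413.9, -361.0, 331.5]
ee_rot: [0.002, 0.367, 0.93, -0.0]
ft_force: [0.1, -0.9, -0.9]
grip_width: 27.6
grasp_force: 39.6
t 14.4 tcp [ 413.9 -361.   331.5] alpha 46.9 w 27.6 F [ 0.1 -0.9 -0.9]
now-frame [5.083e+02 5.843e+02 2.000e-01] yaw 85.4 | after yaw [ 6.232e+02 -4.598e+02  2.000e-01]
```

```bash
python3 go.py 431 379.2 330 141.5 | tail -1
```

```text
now-frame [4.933e+02 5.521e+02 3.000e-01] yaw 85.4 | after yaw [ 5.899e+02 -4.474e+02  3.000e-01]
```

```bash
python3 -m pendant '[13,15,0,0, 27,30,0,0, 33.3,37.3,0,0, 33.3,37.3,0,0, 33.3,37.3,0,0, 33.3,37.3,0,0, 33.3,37.3,0,0, 33.3,37.3,0,0, 33.3,37.3,0,0, 33.3,37.3,0,0, 33.3,37.3,0,0, 33.3,37.3,0,0, 33.3,37.3,0,0, 33.3,37.3,0,0, 27,30,0,0, 17,18,0,0, 10,11,0,0, 0,0,0,0]'; python3 -m pendant '[0,0,0,-5, 0,0,0,-10, 0,0,0,-10, 0,0,0,-10, 0,0,0,-10, 0,0,0,-10, 0,0,0,-10, 0,0,0,-10, 0,0,0,-10, 0,0,0,-9.6, 0,0,0,0]';python3 go.py 431 379.2 270 141.5;python3 -c "
from station import *; print(sense()['qpos'].round(2))"
```

```text
t: 16.65
tcp_pos: [429.7, 377.7, 329.3]
ee_rot: [-0.001, 0.367, 0.93, -0.0]
ft_force: [0.1, -0.2, -0.9]
grip_width: 27.8
grasp_force: 39.8
t: 18.02
tcp_pos: [430.7, 375.6, 329.9]
ee_rot: [-0.0, -0.432, 0.902, 0.001]
ft_force: [-0.1, -0.1, -1.2]
grip_width: 27.2
grasp_force: 39.8
t 18.0 tcp [430.7 375.6 329.9] alpha 141.2 w 27.2 F [-0.1 -0.1 -1.2]
now-frame [-3.   1.9 60. ] yaw -0.3 | after yaw [-3.   1.9 60. ]
[-0.98  0.18  0.22  1.71 -0.04  1.26  1.71]
```

```bash
python3 -m pendant '[0,2,15,0, 0,0,20,0, 0,0,20,0, 0,0,15,0, 0,0,10,0, -10,0,3,0, -20,0,2,0, -20,0,0,0, -12,0,0,0, 0,0,0,0]' - 25
cat > st.py <<'E'
import sys
from station import *
import numpy as np
s=sense(); a=np.radians(51.5); d=s['tcp_pos'][:2]-[522.5,344.8]
print('stand xyz',round(np.cos(a)*d[0]+np.sin(a)*d[1],1),round(-np.sin(a)*d[0]+np.cos(a)*d[1],1),round(s['tcp_pos'][2],1),'Fx',np.round(s['ft_force']@[np.cos(a),np.sin(a),0],1),'Fz',s['ft_force'][2].round(1),'w',round(s['grip_width'],1),'t',s['t'])
E
python3 st.py; python3 -m pendant '[-3,0,1,0, -3,0,0,0, 0,0,0,0]'; python3 st.py
```

```text
t: 19.27
tcp_pos: [467.2, 428.7, 244.9]
ee_rot: [-0.0, -0.434, 0.901, 0.001]
ft_force: [0.2, 0.0, -0.4]
grip_width: 27.6
grasp_force: 39.8
stand xyz 31.2 95.5 244.9 Fx 0.2 Fz -0.4 w 27.6 t 19.275
t: 19.65
tcp_pos: [470.4, 432.2, 243.7]
ee_rot: [-0.001, -0.434, 0.901, 0.001]
ft_force: [-0.3, 0.2, -0.3]
grip_width: 27.5
grasp_force: 39.8
stand xyz 36.0 95.2 243.7 Fx -0.1 Fz -0.3 w 27.5 t 19.65
```

```bash
python3 -m pendant '[-3,-1,0,0, -3,-1,1,0, 0,0,0,0]' 0.2 20; python3 st.py; python3 -m pendant '[-3,0,1,0, -3,0,2,0, -2,0,3,0, 0,0,0,0]'; python3 st.py
```

```text
t: 20.02
tcp_pos: [472.8, 434.0, 242.1]
ee_rot: [-0.005, -0.434, 0.901, 0.0]
ft_force: [-5.1, -4.5, 4.1]
grip_width: 27.6
grasp_force: 40.3
stand xyz 38.9 94.4 242.1 Fx -6.7 Fz 4.1 w 27.6 t 20.025
t: 20.52
tcp_pos: [479.1, 440.2, 237.2]
ee_rot: [-0.004, -0.434, 0.901, 0.0]
ft_force: [-4.5, -4.7, 5.1]
grip_width: 27.5
grasp_force: 40.6
stand xyz 47.6 93.3 237.2 Fx -6.5 Fz 5.1 w 27.5 t 20.525
```

```bash
python3 -m pendant '[-2,0,2,0, -2,0,2,0, -2,0,2,0, -1.5,0,2,0, 0,0,0,0]'; python3 st.py
python3 - <<'E'
from h import *
for n in('scene','top'):
    p,d=snap(n); cv2.imwrite('pics/%s4.png'%n,p[...,::-1])
a=cv2.imread('pics/top4.png')[110:230,110:230]; b=cv2.imread('pics/scene4.png')[155:275,90:210]
cv2.imwrite('pics/c4.png',cv2.resize(np.hstack([a,b]),(800,400),interpolation=cv2.INTER_CUBIC))
E
```

```text
t: 21.15
tcp_pos: [484.4, 445.8, 230.0]
ee_rot: [-0.003, -0.434, 0.901, 0.0]
ft_force: [-5.6, -4.9, 7.3]
grip_width: 27.3
grasp_force: 41.5
stand xyz 55.3 92.7 230.0 Fx -7.3 Fz 7.3 w 27.3 t 21.15
```

View pics/c4.png

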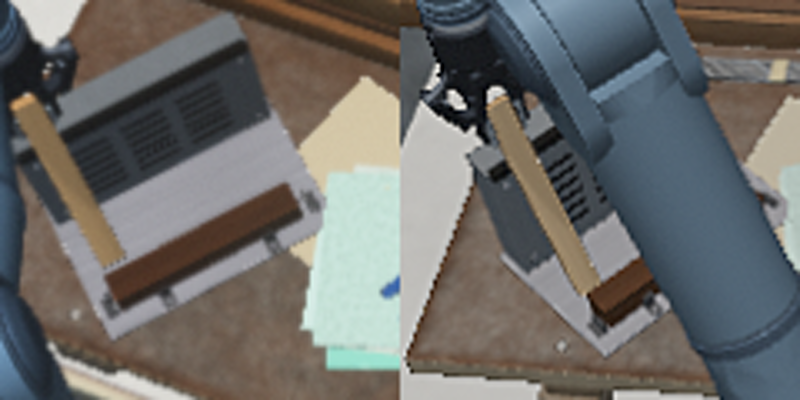

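The slat leans at its place, foot just behind the batten. Releasing and returning for the next one.

```bash
python3 -m pendant '[0,0,1,0, 0,0,0,0, 0,0,0,0, 0,0,0,0, 0,0,-10,0, 0,0,-25,0, 0,0,-30,0, 0,0,-25,0, 0,0,0,0]' 0.45; python3 go.py 446.7 -391 320 46.8
```

```text
t: 22.38
tcp_pos: [487.0, 449.0, 321.5]
ee_rot: [0.003, -0.434, 0.901, 0.003]
ft_force: [0.6, 0.2, -0.5]
grip_width: 38.2
grasp_force: 0.0
t 22.4 tcp [487.  449.  321.5] alpha 141.5 w 38.2 F [ 0.6  0.2 -0.5]
now-frame [ 682.1 -491.8   -4.5] yaw -85.3 | after yaw [545.6 639.9  -4.5]
```

```bash
python3 -m pendant '[0,0,0,6, 0,0,0,10.5, 0,0,0,10.5, 0,0,0,10.5, 0,0,0,10.5, 0,0,0,10.5, 0,0,0,10.5, 0,0,0,10.5, 0,0,0,10.5, 0,0,0,4.7, 0,0,0,0]' 0.56; python3 go.py 446.7 -391 320 46.8
```

```text
t: 23.75
tcp_pos: [484.9, 447.5, 316.2]
ee_rot: [-0.002, 0.368, 0.93, -0.001]
ft_force: [-0.4, 0.6, 0.6]
grip_width: 47.9
grasp_force: 0.0
t 23.8 tcp [484.9 447.5 316.2] alpha 46.8 w 47.9 F [-0.4  0.6  0.6]
now-frame [-545.7 -637.8   -3.7] yaw 0.0 | after yaw [-546.1 -637.4   -3.7]
```

```bash
python3 -m pendant '[-14,-16,0,0, -28,-32,0,0, -34.5,-40.4,0,0, -34.5,-40.4,0,0, -34.5,-40.4,0,0, -34.5,-40.4,0,0, -34.5,-40.4,0,0, -34.5,-40.4,0,0, -34.5,-40.4,0,0, -34.5,-40.4,0,0, -34.5,-40.4,0,0, -34.5,-40.4,0,0, -34.5,-40.4,0,0, -34.5,-40.4,0,0, -34.5,-40.4,0,0, -28,-32,0,0, -17,-20,0,0, -10,-12,0,0, 0,0,0,0, 0,0,0,0]' ; python3 go.py 446.7 -391.3 239 46.8
cat > chk.py <<'E'
from h import *
from h import sense
print(sense()['qpos'].round(2))
B={}
for n in('scene','top'):
    p,d=snap(n); cv2.imwrite('pics/%s_now.png'%n,p[...,::-1]); B[n]=p
q=[522.5,344.8,.899]; c,s=np.cos(q[2]),np.sin(q[2])
b0=[q[0]-60*c,q[1]-60*s,q[2]]
x,f=fit(rectz(17,108,44),b0,{'top':B['top']}); dx=x[:2]-q[:2]; print('batten in stand',np.round([c*dx[0]+s*dx[1],-s*dx[0]+c*dx[1],np.degrees(x[2]-q[2])],1),f)
P=cloud('top',d); L=(P[...,:2]-q[:2])@np.array([[c,-s],[s,c]])
p=p.astype(int)
m=(d>0)&(P[...,2]>18)&(P[...,2]<270)&(abs(L[...,0])<120)&(abs(L[...,1])<140)&(p[...,0]>p[...,2]+40)&(p[...,0]>130)
k,l,st,ce=cv2.connectedComponentsWithStats(m.astype(np.uint8))
for i in range(1,k):
    if st[i,4]>25:
        X=np.c_[L[l==i],P[l==i][:,2]]; mu=X.mean(0); v=np.linalg.svd(X-mu,full_matrices=False)[2][0]; v*=np.sign(v[2])
        print('slat n',st[i,4],'c',mu.round(0),'lean',np.degrees(np.arctan2(v[0],v[2])).round(1),'roll',np.degrees(np.arctan2(v[1],v[2])).round(1),'z',np.percentile(X[:,2],[3,97]).round())
E
python3 chk.py
```

```text
t: 26.25
tcp_pos: [446.7, -389.1, 315.7]
ee_rot: [-0.002, 0.368, 0.93, 0.001]
ft_force: [-0.9, 0.2, -0.8]
grip_width: 48.1
grasp_force: 0.0
t 26.2 tcp [ 446.7 -389.1  315.7] alpha 46.8 w 48.1 F [-0.9  0.2 -0.8]
now-frame [-1.7 -1.7 76.7] yaw 0.0 | after yaw [-1.7 -1.7 76.7]
[-0.21  0.37  1.09  1.7  -0.35  1.28  1.77]
batten in stand [-60.4   4.6  -8.4] 0.8108509182929993
slat n 392 c [ 19.  96. 144.] lean 18.7 roll -0.2 z [ 27. 247.]
```

```bash
cat > bat.py <<'E'
from h import *
q=[522.5,344.8,.899]; c,s=np.cos(q[2]),np.sin(q[2])
p,d=load('top'); o=p.astype(int)
# colour mask only, project pixels to z=44 plane
r,g,b=[o[...,i] for i in range(3)]
h,w=r.shape; 
m=(r<115)&(r>b*1.45)&(r>40)
P=cloud('top',d); L=(P[...,:2]-q[:2])@np.array([[c,-s],[s,c]])
m&=(abs(L[...,1])<150)&(L[...,0]>-110)&(L[...,0]<20)&(P[...,2]>25)
m=cv2.morphologyEx(m.astype(np.uint8),cv2.MORPH_OPEN,np.ones((3,3)))
k,l,st,ce=cv2.connectedComponentsWithStats(m)
i=1+np.argmax(st[1:,4]); v,u=np.nonzero(l==i)
pts=np.array([ray('top',a,e,44)[:2] for a,e in zip(u,v)]); X=(pts-q[:2])@np.array([[c,-s],[s,c]])
R=cv2.minAreaRect(X.astype(np.float32)); print('batten',len(X),np.round(R[0],1),np.round(R[1],1),round(R[2],1),'y range',X[:,1].min().round(),X[:,1].max().round())
for lo in range(-100,100,40):
    t=X[(X[:,1]>lo)&(X[:,1]<lo+40)]; print(lo,np.percentile(t[:,0],[3,97]).round(1) if len(t) else None)
E
python3 bat.py
python3 - <<'E'
import cv2,numpy as np
a=cv2.imread('pics/top_now.png')[110:230,110:230]; b=cv2.imread('pics/scene_now.png')[155:275,90:210]
cv2.imwrite('pics/c5.png',cv2.resize(np.hstack([a,b]),(800,400),interpolation=cv2.INTER_CUBIC))
E
```

```text
batten 363 [-62.6 -14.4] [172.2  32.6] 89.0 y range -101.0 72.0
-100 [-78.1 -47.5]
-60 [-77.8 -46.9]
-20 [-78.3 -47.7]
20 [-70.1 -47.1]
60 [-56.3 -46.5]
```

Rear edge is straight and parallel, so the batten is fine (the front left is hidden by the arm). Next slat.

```bash
python3 -m pendant '[-1.7,-1.7,20,0, 0,0,25,0, 0,0,17,0, 0,0,10,0, 0,0,5,0, 0,0,0,0]' ; python3 -m pendant '[0,0,0,0, 0,0,0,0, 0,0,0,0, 0,0,0,0]' 0.2 30; python3 -m pendant '[0,0,-10,0, 0,0,-20,0, 0,0,-20,0, 0,0,-20,0, 0,0,-20,0, 0,0,0,0]'; python3 go.py 479.6 340.6 331 141.5
```

```text
t: 27.1
tcp_pos: [446.6, -392.5, 239.2]
ee_rot: [-0.001, 0.368, 0.93, 0.0]
ft_force: [-0.2, 0.4, 0.8]
grip_width: 48.1
grasp_force: 0.0
t: 27.6
tcp_pos: [447.0, -392.7, 239.9]
ee_rot: [-0.0, 0.368, 0.93, 0.0]
ft_force: [-0.2, 0.3, 3.9]
grip_width: 27.8
grasp_force: 30.6
t: 28.35
tcp_pos: [447.4, -393.6, 331.6]
ee_rot: [0.001, 0.368, 0.93, 0.0]
ft_force: [0.6, 0.6, -0.8]
grip_width: 27.1
grasp_force: 30.1
t 28.4 tcp [ 447.4 -393.6  331.6] alpha 46.8 w 27.1 F [ 0.6  0.6 -0.8]
now-frame [4.793e+02 5.570e+02 4.000e-01] yaw 85.3 | after yaw [ 5.946e+02 -4.318e+02  4.000e-01]
```

```bash
python3 -m pendant '[13,15,0,0, 26,30,0,0, 32.4,37.6,0,0, 32.4,37.6,0,0, 32.4,37.6,0,0, 32.4,37.6,0,0, 32.4,37.6,0,0, 32.4,37.6,0,0, 32.4,37.6,0,0, 32.4,37.6,0,0, 32.4,37.6,0,0, 32.4,37.6,0,0, 32.4,37.6,0,0, 32.4,37.6,0,0, 26,30,0,0, 16,19,0,0, 10,11,0,0, 0,0,0,0]'; python3 -m pendant '[0,0,0,-5, 0,0,0,-10, 0,0,0,-10, 0,0,0,-10, 0,0,0,-10, 0,0,0,-10, 0,0,0,-10, 0,0,0,-10, 0,0,0,-10, 0,0,0,-9.7, 0,0,0,0]';python3 go.py 479.6 340.6 331 141.5;python3 st.py
```

```text
t: 30.6
tcp_pos: [477.9, 341.4, 330.2]
ee_rot: [-0.001, 0.368, 0.93, -0.0]
ft_force: [0.3, 0.3, 0.6]
grip_width: 27.7
grasp_force: 30.1
t: 31.98
tcp_pos: [478.8, 338.9, 330.8]
ee_rot: [-0.0, -0.432, 0.902, 0.001]
ft_force: [0.4, 0.0, -1.9]
grip_width: 27.7
grasp_force: 30.1
t 32.0 tcp [478.8 338.9 330.8] alpha 141.2 w 27.7 F [ 0.4  0.  -1.9]
now-frame [-1.8  0.4 -0.2] yaw -0.3 | after yaw [-1.8  0.4 -0.2]
stand xyz -31.8 30.5 330.8 Fx 0.3 Fz -1.9 w 27.7 t 31.975
```

```bash
python3 -m pendant '[0,-1,15,-0.3, 0,0,20,0, 0,0,20,0, 0,0,15,0, 0,0,10,0, -10,-0.5,3,0, -20,0,3,0, -20,0,0,0, -12,0,0,0, 0,0,0,0]'; python3 st.py; python3 -m pendant '[-3,0,1,0, -3,0,1,0, -3,0,0,0, -3,0,1,0, -3,0,1,0, -3,0,2,0, -2,0,2,0, 0,0,0,0]'; python3 st.py
```

```text
t: 33.22
tcp_pos: [517.9, 390.4, 244.7]
ee_rot: [-0.0, -0.437, 0.899, 0.001]
ft_force: [0.8, 0.3, 0.2]
grip_width: 27.5
grasp_force: 30.1
stand xyz 32.8 32.0 244.7 Fx 0.8 Fz 0.2 w 27.5 t 33.225
t: 34.22
tcp_pos: [529.0, 403.0, 236.8]
ee_rot: [-0.003, -0.436, 0.9, 0.0]
ft_force: [-3.6, -3.9, 3.6]
grip_width: 27.3
grasp_force: 30.7
stand xyz 49.6 31.2 236.8 Fx -5.3 Fz 3.6 w 27.3 t 34.225
```

```bash
python3 -m pendant '[-2,0,2,0, -2,0,2,0, -1,0,2,0, -0.5,0,1,0, 0,0,0,0]'; python3 st.py; python3 -m pendant '[0,0,1,0, 0,0,0,0, 0,0,0,0, 0,0,0,0, 0,0,-10,0, 0,0,-25,0, 0,0,-30,0, 0,0,-25,0, 0,0,0,0]' 0.45;python3 -m pendant '[0,0,0,6, 0,0,0,10.5, 0,0,0,10.5, 0,0,0,10.5, 0,0,0,10.5, 0,0,0,10.5, 0,0,0,10.5, 0,0,0,10.5, 0,0,0,10.5, 0,0,0,5.2, 0,0,0,0]' 0.56; python3 go.py 480.5 -423 320 46.8
```

```text
t: 34.85
tcp_pos: [532.7, 407.2, 230.8]
ee_rot: [-0.002, -0.436, 0.9, 0.0]
ft_force: [-3.9, -4.6, 6.0]
grip_width: 27.3
grasp_force: 31.3
stand xyz 55.2 30.9 230.8 Fx -6.0 Fz 6.0 w 27.3 t 34.85
t: 35.98
tcp_pos: [535.0, 410.0, 322.3]
ee_rot: [0.003, -0.436, 0.9, 0.002]
ft_force: [-0.1, -0.2, 0.1]
grip_width: 38.5
grasp_force: 0.0
t: 37.35
tcp_pos: [532.7, 409.0, 317.1]
ee_rot: [-0.002, 0.369, 0.929, -0.001]
ft_force: [-0.1, -0.1, 0.1]
grip_width: 47.6
grasp_force: 0.0
t 37.4 tcp [532.7 409.  317.1] alpha 46.6 w 47.6 F [-0.1 -0.1  0.1]
now-frame [-533.4 -640.7   -3. ] yaw -0.2 | after yaw [-531.5 -642.2   -3. ]
```

```bash
python3 -m pendant '[-14,-16,0,0, -27,-32,0,0, -33.7,-40.5,0,0, -33.7,-40.5,0,0, -33.7,-40.5,0,0, -33.7,-40.5,0,0, -33.7,-40.5,0,0, -33.7,-40.5,0,0, -33.7,-40.5,0,0, -33.7,-40.5,0,0, -33.7,-40.5,0,0, -33.7,-40.5,0,0, -33.7,-40.5,0,0, -33.7,-40.5,0,0, -33.7,-40.5,0,0, -27,-33,0,0, -17,-20,0,0, -10,-12,0,0, 0,0,0,0, 0,0,0,0]' ; python3 go.py 480.3 -423 239 46.8 ; python3 chk.py; python3 bat.py
```

```text
t: 39.85
tcp_pos: [480.2, -421.2, 316.9]
ee_rot: [-0.001, 0.37, 0.929, 0.001]
ft_force: [-0.2, 0.9, 0.5]
grip_width: 47.9
grasp_force: 0.0
t 39.9 tcp [ 480.2 -421.2  316.9] alpha 46.6 w 47.9 F [-0.2  0.9  0.5]
now-frame [-1.6 -1.3 77.9] yaw -0.2 | after yaw [-1.6 -1.3 77.9]
[-0.1   0.48  1.04  1.59 -0.43  1.32  1.81]
batten in stand [-61.5   5.    0.3] 0.5892185568809509
slat n 370 c [ 20.  35. 145.] lean 17.5 roll -0.1 z [ 28. 252.]
slat n 401 c [ 19.  96. 142.] lean 18.3 roll -0.3 z [ 23. 248.]
batten 145 [-63.3  79.4] [64.4 34.1] 88.8 y range 47.0 112.0
-100 None
-60 None
-20 None
20 [-67.2 -47.6]
60 [-78.6 -46.5]
```

```bash
python3 -m pendant '[-1.6,-1.3,20,0, 0,0,25,0, 0,0,18,0, 0,0,10,0, 0,0,5,0, 0,0,0,0]' ; python3 -m pendant '[0,0,0,0, 0,0,0,0, 0,0,0,0, 0,0,0,0]' 0.2 30; python3 -m pendant '[0,0,-10,0, 0,0,-20,0, 0,0,-20,0, 0,0,-20,0, 0,0,-20,0, 0,0,0,0]'; python3 go.py 528 302 331 141.5
```

```text
t: 40.7
tcp_pos: [481.0, -423.8, 239.1]
ee_rot: [-0.001, 0.37, 0.929, 0.0]
ft_force: [-0.8, -0.4, 0.5]
grip_width: 47.9
grasp_force: 0.0
t: 41.2
tcp_pos: [481.5, -424.0, 239.9]
ee_rot: [-0.0, 0.37, 0.929, 0.0]
ft_force: [1.3, 1.0, 4.1]
grip_width: 27.8
grasp_force: 31.0
t: 41.95
tcp_pos: [481.7, -424.9, 331.7]
ee_rot: [0.001, 0.37, 0.929, -0.0]
ft_force: [-1.1, -0.1, -2.0]
grip_width: 27.6
grasp_force: 30.6
t 42.0 tcp [ 481.7 -424.9  331.7] alpha 46.6 w 27.6 F [-1.1 -0.1 -2. ]
now-frame [4.661e+02 5.597e+02 2.000e-01] yaw 85.1 | after yaw [ 5.977e+02 -4.163e+02  2.000e-01]
```

```bash
python3 -m pendant '[13,15,0,0, 25,30,0,0, 31.5,37.8,0,0, 31.5,37.8,0,0, 31.5,37.8,0,0, 31.5,37.8,0,0, 31.5,37.8,0,0, 31.5,37.8,0,0, 31.5,37.8,0,0, 31.5,37.8,0,0, 31.5,37.8,0,0, 31.5,37.8,0,0, 31.5,37.8,0,0, 31.5,37.8,0,0, 25,30,0,0, 16,19,0,0, 10,11,0,0, 0,0,0,0]'; python3 -m pendant '[0,0,0,-5, 0,0,0,-10, 0,0,0,-10, 0,0,0,-10, 0,0,0,-10, 0,0,0,-10, 0,0,0,-10, 0,0,0,-10, 0,0,0,-10, 0,0,0,-9.9, 0,0,0,0]';python3 go.py 528 302 331 141.5;python3 st.py
```

```text
t: 44.2
tcp_pos: [525.9, 303.0, 330.1]
ee_rot: [-0.001, 0.37, 0.929, 0.0]
ft_force: [-1.1, 0.4, -1.2]
grip_width: 27.7
grasp_force: 30.6
t: 45.58
tcp_pos: [526.7, 300.3, 330.7]
ee_rot: [-0.0, -0.432, 0.902, 0.001]
ft_force: [-0.2, -0.9, -0.6]
grip_width: 27.5
grasp_force: 30.6
t 45.6 tcp [526.7 300.3 330.7] alpha 141.1 w 27.5 F [-0.2 -0.9 -0.6]
now-frame [-2.2  0.1 -0.3] yaw -0.4 | after yaw [-2.2  0.1 -0.3]
stand xyz -32.2 -31.0 330.7 Fx -0.8 Fz -0.6 w 27.5 t 45.575
```

```bash
python3 -m pendant '[0,-1,15,-0.4, 0,0,20,0, 0,0,20,0, 0,0,15,0, 0,0,10,0, -10,-0.5,3,0, -20,0,3,0, -20,0,0,0, -12,0,0,0, 0,0,0,0]'; python3 st.py; python3 -m pendant '[-3,0,1,0, -3,0,1,0, -3,0,0,0, -3,0,1,0, -3,0,1,0, -3,0,2,0, -2,0,2,0, -2,0,2,0, -2,0,2,0, -2,0,2,0, -1,0,2,0, 0,0,0,0]'; python3 st.py
```

```text
t: 46.82
tcp_pos: [565.8, 352.2, 244.5]
ee_rot: [-0.0, -0.438, 0.899, 0.001]
ft_force: [-0.3, -1.1, -1.6]
grip_width: 27.4
grasp_force: 30.6
stand xyz 32.7 -29.3 244.5 Fx -1.0 Fz -1.6 w 27.4 t 46.825
t: 48.32
tcp_pos: [581.8, 369.7, 229.7]
ee_rot: [-0.002, -0.437, 0.9, 0.0]
ft_force: [-3.5, -4.4, 6.3]
grip_width: 27.8
grasp_force: 31.9
stand xyz 56.4 -30.9 229.7 Fx -5.6 Fz 6.3 w 27.8 t 48.325
```

```bash
python3 -m pendant '[-1,0,1.5,0, -1,0,1.5,0, 0,0,0,0]'; python3 st.py; python3 -m pendant '[0,0,1,0, 0,0,0,0, 0,0,0,0, 0,0,0,0, 0,0,-10,0, 0,0,-25,0, 0,0,-30,0, 0,0,-25,0, 0,0,0,0]' 0.45;python3 -m pendant '[0,0,0,6, 0,0,0,10.5, 0,0,0,10.5, 0,0,0,10.5, 0,0,0,10.5, 0,0,0,10.5, 0,0,0,10.5, 0,0,0,10.5, 0,0,0,10.5, 0,0,0,5.2, 0,0,0,0]' 0.56; python3 go.py 514 -454.5 320 46.8
```

```text
t: 48.7
tcp_pos: [583.3, 371.4, 227.2]
ee_rot: [-0.002, -0.437, 0.9, 0.0]
ft_force: [-3.7, -5.3, 7.1]
grip_width: 27.6
grasp_force: 32.1
stand xyz 58.6 -31.0 227.2 Fx -6.5 Fz 7.1 w 27.6 t 48.7
t: 49.82
tcp_pos: [585.1, 374.2, 318.1]
ee_rot: [0.003, -0.437, 0.899, 0.002]
ft_force: [-0.0, 0.3, -0.6]
grip_width: 38.3
grasp_force: 0.0
t: 51.2
tcp_pos: [582.7, 373.6, 312.8]
ee_rot: [-0.002, 0.369, 0.93, -0.001]
ft_force: [0.3, 0.1, -0.0]
grip_width: 48.1
grasp_force: 0.0
t 51.2 tcp [582.7 373.6 312.8] alpha 46.7 w 48.1 F [ 0.3  0.1 -0. ]
now-frame [-517.5 -650.1   -7.2] yaw -0.1 | after yaw [-516.7 -650.7   -7.2]
```

```bash
python3 -m pendant '[-13,-16,-7,0, -26,-33,0,0, -32.8,-41.1,0,0, -32.8,-41.1,0,0, -32.8,-41.1,0,0, -32.8,-41.1,0,0, -32.8,-41.1,0,0, -32.8,-41.1,0,0, -32.8,-41.1,0,0, -32.8,-41.1,0,0, -32.8,-41.1,0,0, -32.8,-41.1,0,0, -32.8,-41.1,0,0, -32.8,-41.1,0,0, -32.8,-41.1,0,0, -26,-33,0,0, -16,-21,0,0, -10,-12,0,0, 0,0,0,0, 0,0,0,0]' ; python3 go.py 514 -454.5 239 46.8 ; python3 chk.py
```

```text
t: 53.7
tcp_pos: [514.8, -452.4, 319.9]
ee_rot: [-0.001, 0.368, 0.93, 0.001]
ft_force: [0.9, -0.2, -0.2]
grip_width: 47.6
grasp_force: 0.0
t 53.7 tcp [ 514.8 -452.4  319.9] alpha 46.8 w 47.6 F [ 0.9 -0.2 -0.2]
now-frame [-1.1 -2.2 80.9] yaw -0.0 | after yaw [-1.1 -2.2 80.9]
[-0.01  0.58  1.    1.46 -0.49  1.38  1.84]
batten in stand [-59.7  -4.4   1.1] 0.7535117268562317
slat n 420 c [ 17. -28. 144.] lean 21.9 roll -0.3 z [ 33. 245.]
slat n 432 c [ 18.  35. 144.] lean 20.5 roll 0.3 z [ 32. 247.]
slat n 396 c [ 19.  96. 143.] lean 18.6 roll -0.1 z [ 25. 248.]
```

```bash
python3 -m pendant '[-1.1,-2.2,20,0, 0,0,25,0, 0,0,20,0, 0,0,10,0, 0,0,5,0, 0,0,0,0]' ; python3 -m pendant '[0,0,0,0, 0,0,0,0, 0,0,0,0, 0,0,0,0]' 0.2 30; python3 -m pendant '[0,0,-10,0, 0,0,-20,0, 0,0,-20,0, 0,0,-20,0, 0,0,-20,0, 0,0,0,0]'; python3 go.py 576.6 263.4 331 141.5
```

```text
t: 54.55
tcp_pos: [513.4, -456.1, 240.0]
ee_rot: [-0.001, 0.369, 0.929, 0.0]
ft_force: [-0.7, -0.4, 0.2]
grip_width: 47.7
grasp_force: 0.0
t: 55.05
tcp_pos: [513.9, -456.3, 240.9]
ee_rot: [-0.0, 0.369, 0.929, 0.0]
ft_force: [-0.0, 0.4, 4.6]
grip_width: 27.7
grasp_force: 31.8
t: 55.8
tcp_pos: [513.9, -457.4, 332.9]
ee_rot: [0.001, 0.369, 0.929, -0.0]
ft_force: [-0.4, 0.1, -1.3]
grip_width: 27.5
grasp_force: 31.2
t 55.8 tcp [ 513.9 -457.4  332.9] alpha 46.7 w 27.5 F [-0.4  0.1 -1.3]
now-frame [449.  567.3   1. ] yaw 85.2 | after yaw [ 603.1 -399.6    1. ]
```

```bash
python3 -m pendant '[12,15,0,0, 24,31,0,0, 30.3,38.3,0,0, 30.3,38.3,0,0, 30.3,38.3,0,0, 30.3,38.3,0,0, 30.3,38.3,0,0, 30.3,38.3,0,0, 30.3,38.3,0,0, 30.3,38.3,0,0, 30.3,38.3,0,0, 30.3,38.3,0,0, 30.3,38.3,0,0, 30.3,38.3,0,0, 24,31,0,0, 15,19,0,0, 10,11,0,0, 0,0,0,0]'; python3 -m pendant '[0,0,0,-5, 0,0,0,-10, 0,0,0,-10, 0,0,0,-10, 0,0,0,-10, 0,0,0,-10, 0,0,0,-10, 0,0,0,-10, 0,0,0,-10, 0,0,0,-9.8, 0,0,0,0]';python3 go.py 576.6 263.4 331 141.5;python3 st.py
```

```text
t: 58.05
tcp_pos: [575.8, 264.0, 330.9]
ee_rot: [-0.001, 0.369, 0.929, 0.0]
ft_force: [0.4, -1.9, -1.6]
grip_width: 27.4
grasp_force: 31.2
t: 59.42
tcp_pos: [576.5, 260.8, 331.5]
ee_rot: [-0.0, -0.432, 0.902, 0.001]
ft_force: [0.6, 0.2, -0.1]
grip_width: 27.7
grasp_force: 31.1
t 59.4 tcp [576.5 260.8 331.5] alpha 141.1 w 27.7 F [ 0.6  0.2 -0.1]
now-frame [-2.1  1.5  0.5] yaw -0.4 | after yaw [-2.1  1.5  0.5]
stand xyz -32.1 -94.5 331.5 Fx 0.5 Fz -0.1 w 27.7 t 59.425
```

```bash
python3 -m pendant '[0,0,15,-0.4, 0,0,20,0, 0,0,20,0, 0,0,15,0, 0,0,10,0, -10,-0.5,3,0, -20,0,3,0, -20,0,0,0, -12,0,0,0, 0,0,0,0]'; python3 st.py; python3 -m pendant '[-3,0,1,0, -3,0,1,0, -3,0,0,0, -3,0,1,0, -3,0,1,0, -3,0,2,0, -2,0,2,0, -2,0,2,0, -2,0,2,0, -2,0,2,0, -1,0,2,0, -1,0,2,0, -1,0,1.5,0, 0,0,0,0]'; python3 st.py
```

```text
t: 60.68
tcp_pos: [614.9, 313.9, 245.3]
ee_rot: [-0.0, -0.438, 0.899, 0.001]
ft_force: [-0.6, -0.1, -0.4]
grip_width: 27.5
grasp_force: 31.1
stand xyz 33.4 -91.6 245.3 Fx -0.5 Fz -0.4 w 27.5 t 60.675
t: 62.42
tcp_pos: [632.7, 332.6, 227.8]
ee_rot: [-0.001, -0.437, 0.9, 0.0]
ft_force: [-4.4, -4.3, 8.0]
grip_width: 27.4
grasp_force: 32.4
stand xyz 59.1 -93.8 227.8 Fx -6.0 Fz 8.0 w 27.4 t 62.425
```

```bash
python3 -m pendant '[0,0,1,0, 0,0,0,0, 0,0,0,0, 0,0,0,0, 0,0,-10,0, 0,0,-25,0, 0,0,-30,0, 0,0,-25,0, 0,0,0,0]' 0.45;python3 -m pendant '[0,0,0,6, 0,0,0,10.5, 0,0,0,10.5, 0,0,0,10.5, 0,0,0,10.5, 0,0,0,10.5, 0,0,0,10.5, 0,0,0,10.5, 0,0,0,10.5, 0,0,0,10.5, 0,0,0,10.5, 0,0,0,10.5, 0,0,0,2, 0,0,0,0]'; python3 go.py 377.5 -161.2 150 18
```

```text
t: 63.55
tcp_pos: [634.3, 335.4, 318.5]
ee_rot: [0.003, -0.437, 0.899, 0.001]
ft_force: [0.2, -0.6, 0.4]
grip_width: 38.5
grasp_force: 0.0
t: 65.3
tcp_pos: [632.2, 335.2, 313.8]
ee_rot: [-0.002, 0.584, 0.812, -0.0]
ft_force: [0.2, 1.1, 0.5]
grip_width: 38.6
grasp_force: 0.0
t 65.3 tcp [632.2 335.2 313.8] alpha 18.5 w 38.6 F [0.2 1.1 0.5]
now-frame [-390.3 -398.6  164. ] yaw 0.5 | after yaw [-393.7 -395.2  164. ]
```

```bash
python3 -m pendant '[-13,-14,0,0.5, -26,-27,0,0, -33,-33.7,0,0, -33,-33.7,0,0, -33,-33.7,0,0, -33,-33.7,0,0, -33,-33.7,0,0, -33,-33.7,0,0, -33,-33.7,15,0, -33,-33.7,30,0, -33,-33.7,30,0, -27,-27,30,0, -17,-17,25,0, -10,-10,20,0, -3,0,14,0, 0,0,0,0, 0,0,0,0]' 0 30; python3 go.py 377.5 -161.2 66 18; python3 chk.py; python3 bat.py
python3 - <<'E'
import cv2,numpy as np
a=cv2.imread('pics/top_now.png'); b=cv2.imread('pics/scene_now.png')
A=cv2.resize(a[110:230,110:230],(400,400),interpolation=cv2.INTER_CUBIC)
B=cv2.resize(b[150:285,90:350],(770,400),interpolation=cv2.INTER_CUBIC)
C=cv2.resize(a[200:290,230:350],(400,300),interpolation=cv2.INTER_CUBIC)
B2=cv2.resize(b[155:275,90:210],(400,400),interpolation=cv2.INTER_CUBIC); C2=cv2.resize(b[215:305,260:380],(400,300),interpolation=cv2.INTER_CUBIC)
cv2.imwrite('pics/c6.png',np.vstack([np.hstack([A,B2])[50:350],np.hstack([C,C2])]))
E
```

```text
t: 67.42
tcp_pos: [373.1, -148.3, 147.3]
ee_rot: [-0.012, 0.588, 0.808, -0.007]
ft_force: [0.2, -0.5, 0.3]
grip_width: -0.2
grasp_force: 0.0
t 67.4 tcp [ 373.1 -148.3  147.3] alpha 17.9 w -0.2 F [ 0.2 -0.5  0.3]
now-frame [-14.5   2.2  81.1] yaw -0.1 | after yaw [-14.5   2.2  81.1]
[-1.35 -0.36  1.53  2.28  0.45  0.95  0.21]
batten in stand [-63.9  -4.    3.4] 0.8752115964889526
slat n 431 c [ 17. -91. 144.] lean 21.9 roll -0.2 z [ 30. 242.]
slat n 415 c [ 17. -28. 143.] lean 21.7 roll -0.2 z [ 29. 244.]
slat n 433 c [ 18.  35. 143.] lean 20.5 roll 0.2 z [ 29. 247.]
slat n 393 c [ 19.  96. 142.] lean 18.6 roll -0.1 z [ 26. 248.]
batten 570 [-62.6  -4.3] [ 39.4 211.1] 0.8 y range -110.0 101.0
-100 [-75.3 -44.2]
-60 [-77.6 -44.8]
-20 [-78.4 -44.4]
20 [-80.4 -44.3]
60 [-81.3 -44.8]
```

View pics/c6.png

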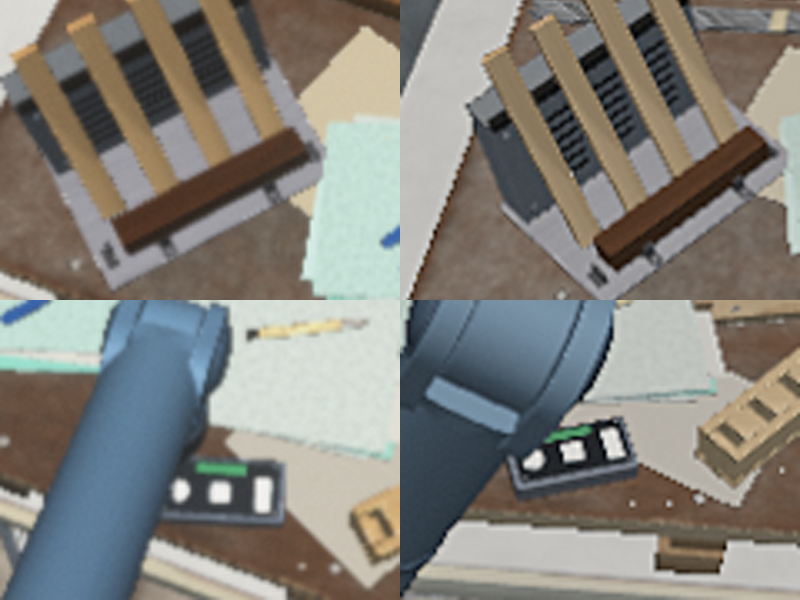

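All four slats lean behind the batten, clear of each other, and the batten lies in its brackets. But joint 3 is at 1.53, near its limit, so the tool stopped 12 mm short. I'll unwind the arm by a loop at larger radius, after checking the free space first.

```bash
python3 - <<'E'
from h import *
for n in('top','scene'):
    p,d=load(n); P=cloud(n,d); P=P[(d>0)&(P[...,2]>90)&(P[...,2]<900)]; P=P[P[:,0]>430]
    print(n,[(y,int(P[(P[:,1]>y)&(P[:,1]<y+80)][:,0].min()) if ((P[:,1]>y)&(P[:,1]<y+80)).any() else None) for y in range(-700,500,80)])
p,d=load('top'); P=cloud('top',d); q=[522.5,344.8,.899]; c,s=np.cos(q[2]),np.sin(q[2]); L=(P[...,:2]-q[:2])@np.array([[c,-s],[s,c]])
for y in range(-100,100,40):
    m=(abs(L[...,0]+62)<12)&(abs(L[...,1]-y-20)<20)&(d>0); print(y,np.median(P[m][:,2]).round(1),m.sum())
E
python3 go.py 560 200 320 18
```

```text
top [(-700, 495), (-620, 495), (-540, 493), (-460, 673), (-380, 857), (-300, 921), (-220, 810), (-140, 686), (-60, 689), (20, 694), (100, 688), (180, 694), (260, 532), (340, 438), (420, 447)]
scene [(-700, 495), (-620, 493), (-540, 490), (-460, 674), (-380, 857), (-300, 922), (-220, 808), (-140, 684), (-60, 685), (20, 690), (100, 686), (180, 693), (260, 529), (340, 436), (420, 445)]
-100 43.2 90
-60 40.8 85
-20 40.3 99
20 39.0 122
60 40.1 108
t 67.5 tcp [ 373.4 -148.4  147.5] alpha 17.9 w -0.1 F [-1.4  0.9  0.3]
now-frame [ 276.   280.3 -176.7] yaw -0.1 | after yaw [ 275.5  280.8 -176.7]
```

```bash
python3 -m pendant '[0,0,-30,0, 0,0,-40,0, 10,10,-40,0, 20,20,-40,0, 35,35,-20,0, 35,35,0,0, 35,35,0,0, 35,35,0,0, 35,35,0,0, 30,30,0,0, 20,20,0,0, 10,10,0,0, 0,0,0,0]'; python3 go.py 560 -150 320 18 700 -300 320 18;python3 -c "
from station import *; print(sense()['qpos'].round(2))"
```

```text
t: 69.15
tcp_pos: [548.4, 185.3, 312.3]
ee_rot: [-0.012, 0.588, 0.809, -0.008]
ft_force: [-0.9, 0.0, 0.2]
grip_width: 0.1
grasp_force: 0.0
t 69.2 tcp [548.4 185.3 312.3] alpha 18.0 w 0.1 F [-0.9  0.   0.2]
now-frame [-322.4  -92.5   -8.3] yaw -0.0 | after yaw [-322.4  -92.8   -8.3]
now-frame [-508.3   -5.6  -12.4] yaw -0.0 | after yaw [-508.2   -6.   -12.4]
[-1.19  0.32  0.98  1.72 -0.28  1.28  0.17]
```

```bash
python3 -m pendant '[-20,-6,0,0, -40,-12,0,0, -45,-13,0,0, -45,-13,0,0, -45,-13,0,0, -45,-13,0,0, -45,-13,0,0, -37,-10,0,0, -30,30,0,0, -30,40,0,0, -30,40,0,0, -30,40,0,0, -30,10,0,0, -20,0,0,0, 0,0,0,0]'; python3 go.py 600 -430 320 18 640 -350 320 18 440 -225 200 18;python3 -c "
from station import *; print(sense()['qpos'].round(2))"
```

```text
t: 71.03
tcp_pos: [759.8, -269.6, 306.9]
ee_rot: [-0.011, 0.592, 0.806, -0.009]
ft_force: [-0.9, -0.7, 0.3]
grip_width: 0.2
grasp_force: 0.0
t 71.0 tcp [ 759.8 -269.6  306.9] alpha 17.4 w 0.2 F [-0.9 -0.7  0.3]
now-frame [-105.2 -200.7   -8.2] yaw -0.6 | after yaw [-103.1 -201.8   -8.2]
now-frame [ -40.8 -138.6   -9.5] yaw -0.6 | after yaw [ -39.4 -139.1   -9.5]
now-frame [ 137.3 -288.7  116.1] yaw -0.6 | after yaw [ 140.4 -287.2  116.1]
[-0.14  0.82  0.88  1.06 -0.59  1.52  0.9 ]
```

```bash
python3 -m pendant '[-20,-10,0,0, -35,-20,0,0, -40,-25,0,0, -30,-15,0,0, -10,-5,0,0, 0,0,0,0]'; python3 go.py 391 -200.9 120 18;python3 -c "
from station import *; print(sense()['qpos'].round(2))"
```

```text
t: 71.78
tcp_pos: [732.2, -415.5, 306.7]
ee_rot: [-0.012, 0.589, 0.808, -0.007]
ft_force: [0.3, -0.6, 0.2]
grip_width: 0.2
grasp_force: 0.0
t 71.8 tcp [ 732.2 -415.5  306.7] alpha 17.8 w 0.2 F [ 0.3 -0.6  0.2]
now-frame [ 306.3 -254.5  196.7] yaw -0.2 | after yaw [ 307.3 -253.3  196.7]
[ 0.1   0.9   0.86  0.91 -0.62  1.57  1.06]
```

Now inward over the timer.

```bash
python3 -m pendant '[13,-11,0,0, 28,-23,0,0, 35,-29,0,0, 35,-29,5,0, 35,-29,15,0, 35,-29,25,0, 35,-29,30,0, 35,-29,30,0, 28,-23,30,0, 17,-14,30,0, 10,-9,20,0, 0,0,5,0, 0,0,0,0]'; python3 go.py 377.5 -161.2 75 18;python3 -c "
from station import *; print(sense()['qpos'].round(2))"
```

```text
t: 73.4
tcp_pos: [393.8, -200.4, 126.9]
ee_rot: [-0.011, 0.588, 0.809, -0.007]
ft_force: [1.1, -0.4, 0.3]
grip_width: 0.1
grasp_force: 0.0
t 73.4 tcp [ 393.8 -200.4  126.9] alpha 18.0 w 0.1 F [ 1.1 -0.4  0.3]
now-frame [41.8 -2.1 52.4] yaw -0.0 | after yaw [41.8 -2.1 52.4]
[-0.58  0.3   1.07  2.21 -0.35  0.84  1.03]
```

```bash
python3 -m pendant '[15,-1,15,0, 20,-1,20,0, 7,0,12,0, 0,0,6,0, 0,0,0,0, 0,0,0,0]'; python3 go.py 377.5 -161.2 58 18; python3 -m pendant '[0,0,3,0, 0,0,3,0, 0,0,0,0, 0,0,0,0]'; python3 go.py 377.5 -161.2 58 18
```

```text
t: 74.15
tcp_pos: [376.7, -162.4, 74.4]
ee_rot: [-0.011, 0.589, 0.808, -0.007]
ft_force: [-0.0, 0.2, 0.6]
grip_width: 0.0
grasp_force: 0.0
t 74.2 tcp [ 376.7 -162.4   74.4] alpha 17.8 w 0.0 F [-0.   0.2  0.6]
now-frame [ 0.7  1.5 16.3] yaw -0.2 | after yaw [ 0.7  1.5 16.3]
t: 74.65
tcp_pos: [375.7, -161.5, 67.8]
ee_rot: [-0.012, 0.589, 0.808, -0.007]
ft_force: [0.3, -0.9, 0.5]
grip_width: -0.8
grasp_force: 0.0
t 74.7 tcp [ 375.7 -161.5   67.8] alpha 17.8 w -0.8 F [ 0.3 -0.9  0.5]
now-frame [-0.4  2.1  9.7] yaw -0.2 | after yaw [-0.4  2.1  9.7]
```

```bash
python3 -m pendant '[0,1,3,0, 0,0,2,0, 0,0,0,0]';  python3 -m pendant '[0,0,2,0, 0,0,2,0, 0,0,0,0]'; python3 -c "
from station import *; print(sense()['tcp_pos'],sense()['ft_force'])"
```

```text
t: 75.03
tcp_pos: [376.3, -161.1, 62.6]
ee_rot: [-0.012, 0.589, 0.808, -0.008]
ft_force: [-0.5, -0.6, -0.2]
grip_width: 0.1
grasp_force: 0.0
t: 75.4
tcp_pos: [376.5, -161.1, 58.8]
ee_rot: [-0.012, 0.589, 0.808, -0.007]
ft_force: [-0.8, -0.1, 4.2]
grip_width: 0.1
grasp_force: 1.7
[ 376.47793037 -161.09826871   58.82036114] [-0.83556409 -0.09194774  4.1685539 ]
```

```bash
python3 -m pendant '[0,0,1,0, 0,0,0,0]'; python3 -m pendant '[0,0,-10,0, 0,0,-8,0, 0,0,0,0]'; python3 go.py 390.5 -200.9 75 18
```

```text
t: 75.65
tcp_pos: [376.5, -161.1, 58.1]
ee_rot: [-0.012, 0.589, 0.808, -0.007]
ft_force: [-1.1, 0.6, 7.2]
grip_width: -0.0
grasp_force: 3.7
t: 76.03
tcp_pos: [377.5, -161.1, 76.4]
ee_rot: [-0.011, 0.589, 0.808, -0.007]
ft_force: [0.1, 0.3, 0.7]
grip_width: 0.3
grasp_force: 0.0
t 76.0 tcp [ 377.5 -161.1   76.4] alpha 17.9 w 0.3 F [0.1 0.3 0.7]
now-frame [-41.9   0.2   0.9] yaw -0.1 | after yaw [-41.9   0.1   0.9]
```

Bottomed out at 58.1 with 7 N. Now the time key twice, then start.

```bash
python3 -m pendant '[-15,0,0,0, -20,0,0,0, -7,0,0,0, 0,0,7,0, 0,0,5,0, 0,0,3,0, 0,0,2,0, 0,0,1,0, 0,0,0,0, 0,0,0,0]'; python3 go.py 390.5 -200.9 58 18
```

```text
t: 77.28
tcp_pos: [388.8, -200.2, 58.0]
ee_rot: [-0.014, 0.589, 0.808, -0.006]
ft_force: [-3.8, 2.6, 12.7]
grip_width: -0.1
grasp_force: 6.6
t 77.3 tcp [ 388.8 -200.2   58. ] alpha 17.9 w -0.1 F [-3.8  2.6 12.7]
now-frame [-1.2  1.4 -0.1] yaw -0.1 | after yaw [-1.2  1.4 -0.1]
```

```bash
python3 -m pendant '[0,0,0.7,0, 0,0,0,0]'; python3 -m pendant '[0,0,-10,0, 0,0,-5,0, 0,0,0,0, 0,0,0,0]'; python3 go.py 390.5 -200.9 58 18
```

```text
t: 77.53
tcp_pos: [388.8, -200.2, 57.8]
ee_rot: [-0.014, 0.589, 0.808, -0.006]
ft_force: [-4.5, 4.6, 20.4]
grip_width: -0.1
grasp_force: 10.0
t: 78.03
tcp_pos: [389.5, -200.9, 71.4]
ee_rot: [-0.012, 0.589, 0.808, -0.008]
ft_force: [-0.3, -0.3, 0.6]
grip_width: -0.2
grasp_force: 0.0
t 78.0 tcp [ 389.5 -200.9   71.4] alpha 17.9 w -0.2 F [-0.3 -0.3  0.6]
now-frame [-0.4  1.3 13.4] yaw -0.1 | after yaw [-0.5  1.3 13.4]
```

Pressed once and let up. Second press, then over to start.

```bash
python3 -m pendant '[0,0,7,0, 0,0,4,0, 0,0,2.5,0, 0,0,0,0, 0,0,0,0]'; python3 -m pendant '[0,0,-10,0, 0,0,-8,0, 0,0,0,0]'; python3 go.py 403.7 -240.9 75 18
```

```text
t: 78.65
tcp_pos: [389.2, -200.9, 58.2]
ee_rot: [-0.012, 0.589, 0.808, -0.007]
ft_force: [-1.1, 1.3, 5.2]
grip_width: -0.3
grasp_force: 2.4
t: 79.03
tcp_pos: [390.3, -201.3, 76.8]
ee_rot: [-0.011, 0.589, 0.808, -0.007]
ft_force: [-0.3, -0.2, 0.5]
grip_width: -0.2
grasp_force: 0.0
t 79.0 tcp [ 390.3 -201.3   76.8] alpha 17.8 w -0.2 F [-0.3 -0.2  0.5]
now-frame [-41.8   0.7   1.4] yaw -0.2 | after yaw [-41.8   0.6   1.4]
```

```bash
python3 -m pendant '[-15,0,0,0, -20,0.5,0,0, -7,0,0,0, 0,0,7,0, 0,0,5,0, 0,0,3,0, 0,0,2,0, 0,0,1,0, 0,0,0.5,0, 0,0,0,0, 0,0,0,0]'; python3 -m pendant '[0,0,-10,0, 0,0,-20,0, 0,0,-40,0, 0,0,-50,0, 0,0,-40,0, -20,-5,0,0, -30,-5,0,0, -20,0,0,0, 0,0,0,0, 0,0,0,0]'; python3 chk.py; python3 bat.py
```

```text
t: 80.4
tcp_pos: [402.1, -240.0, 58.0]
ee_rot: [-0.014, 0.589, 0.808, -0.006]
ft_force: [-3.0, 3.9, 13.3]
grip_width: -0.1
grasp_force: 6.7
t: 81.65
tcp_pos: [418.7, -310.3, 216.3]
ee_rot: [-0.012, 0.589, 0.808, -0.007]
ft_force: [0.4, -0.2, -0.2]
grip_width: -0.0
grasp_force: 0.0
[-0.39  0.34  1.11  1.96 -0.33  1.07  1.18]
batten in stand [-59.7  -4.    0.2] 1.0960805416107178
slat n 432 c [ 17. -91. 145.] lean 22.4 roll -0.2 z [ 35. 242.]
slat n 421 c [ 17. -28. 144.] lean 21.7 roll -0.3 z [ 30. 244.]
slat n 433 c [ 18.  35. 144.] lean 20.8 roll 0.2 z [ 31. 246.]
slat n 399 c [ 19.  96. 143.] lean 18.7 roll -0.2 z [ 27. 247.]
batten 471 [-60.3 -12.9] [193.7  34.9] 89.9 y range -110.0 84.0
-100 [-75.3 -45.3]
-60 [-76.1 -44.8]
-20 [-76.5 -44.4]
20 [-76.2 -44.1]
60 [-70.2 -44.7]
```

All slats and the batten are in place, and the keys are up. Handing in.

```bash
python3 -c "
from station import *; print(close_job())"
```

```text
the job is handed in; nothing more can be done
None
```

The job is handed in, though no verdict came back: by my last camera check the batten lies flat in its brackets, all four slats lean on the rail at about 19–22° and clear of each other, and the keys were pressed in order (power, time twice, start).

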